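# Load and start the rocking mixer

## Robot

A 7-joint arm with a two-finger parallel gripper is mounted at the origin on a cart in front of the work surface, level with it; the furniture and walls round the work are solid. World frame = base frame: x ahead of the robot, y to its left, z up, the work surface at z = 0. Lengths are in m, angles in rad, forces in N, time in s.
With the tool pointing down it reaches from about 0.425 to 0.875 m from the base axis. Payload 4.7 kg.
Tool frame: the origin (TCP) lies at the very end of the fingers, on their centre line; the grasp point (between the pads) lies 19 mm behind it (ctrl.grasp_offset is the distance from the TCP to the grasp point, in m); z points along the fingers, y is the direction in which the jaws open and shut (so a half turn about z gives the same grasp; the last joint's range is limited). The gripper opens to 87 mm and grips with 3 to 60 N. Pads are 19 mm wide; open, the fingers measure 117 mm over their backs; the gripper's body (75 mm by 190 mm) begins 51 mm behind the grasp point.
Start: joints at [1.343, 0.321, -0.07, 1.45, 0.023, 1.371, -0.057], TCP at [0.156, -0.631, 0.223] pointing down, gripper open.
Joint ranges: [-2.86, 2.86], [-0.3, 2.09], [-1.38, 1.24], [0.06, 2.45], [-1.56, 4.7], [0.09, 2.05], [-2.69, 2.69]. Speed limits (rad/s): [2.57, 2.57, 3.14, 3.14, 3.14, 3.14, 3.14].

## Interface

Orientations are given as a rotation vector (axis times angle).
In Python, from bench import ctrl gives the robot as it stands.
- The arm moves only by the shell command python3 -m creep 'ROWS' [FORCE]. ROWS is JSON, a list that holds one entry, the list of rows, each a list of 7 numbers: the opening, from 0 (shut) to 1 (fully open), then the shift along the tool's x, y, z in mm, then the turn, a rotation vector about the tool's x, y, z in rad. In form: [[[grip, dx, dy, dz, rx, ry, rz], ...]]. A call has 1 to 5 rows; each row is the pose to reach, as a shift and turn from the pose commanded when the call began, along the tool's axes at that moment; what a row does not reach only later rows make up. A row lasts 1/10 s, in which the tool goes at most 50 mm and 8.59 degrees, less where a joint would pass 70% of its speed; a pose out of reach is approached as far as the arm can. A call with a gripper value outside its range is refused whole. The fingers move at their own pace and stop on an object; FORCE is the grip in N (left out, the last holds). Time passes only in rows, so rows that repeat a pose let the fingers close. It gives the time, the measured TCP pose, the force and the opening at its end, in the units of the state.
- ctrl.get_state(): the state, without advancing time (a new reading comes with each control period).
- ctrl.get_image(name): name is "side" or "top" or "wrist"; returns the picture (480x640x3 uint8, red, green, blue); there is no depth.
- ctrl.camera_params(name): a dict with "K" (3x3 intrinsics, pixels), "pose" (4x4, takes a point from camera to world coordinates). Camera axes: x right, y down, z forward; pixel columns grow to the right and rows downward; lengths in m; the calibration is good to about 2 mm. A picture is of the moment at which its call begins: read the wrist's pose just before it. camera_params takes no time and is no camera call; for the wrist camera it gives the pose at the moment of the call.
- ctrl.close_job(): hands the job in, once; it reports no verdict.
The state is a dict: "time": time; "joint_positions": joint angles; "qd": joint speeds; "joint_torque": joint torques, N m; "position": TCP position; "tool_rot": TCP orientation; "ft_force": force on the tool from outside, world axes, zero at the start; "torque": the same for the moment, N m; "grip_width": opening from 0.0 (shut) to 1.0 (fully open).
Only numpy, scipy, OpenCV 4.12 (cv2) and the standard library are available. Lean on these libraries where they do the work, as an engineer would, in place of code of your own. Each camera call takes 0.05 s, during which the arm holds its last target. There are 200 camera calls.

## Task

Load the rocking mixer: push every tube that lies on the bench fully down into a clip of its own, so that the orange jaws snap shut over it, and pile all the flat sample trays squarely on the black pad, edges flush. When everything is loaded, start the mixer at its control box by pressing and letting go the white, then the yellow, then the green button, one at a time, each fully down; leave the brass weight and the brown bottle behind the tissue box where they stand.

Things in the scene. Friction and masses are not known exactly. Their poses are not given: they have to be found in the camera images.
- mixer: fixed rocking mixer, cream deck 150 (own x) x 290 (own y) mm, deck top 20 mm above the bench; origin at the centre of its underside. Own x runs along the clipped tubes and the 90 mm side of the black pad. Clips at y = -115, -55, +5 mm, pad at y = +95 mm. It stands turned by about -90 degrees (pad end away from the robot), 9 degrees either way
- clip_1 (a point): where the centre of a fully seated tube lies, 48 mm above the bench; axes as the mixer's. Two forks, 12 mm wide along x, stand at x = -32 and +32 mm; between them fingers have room down to 19 mm below this point. Each fork has a flat saddle, a fixed dark flared wall on the -y side (top 19 mm above this point) and an orange hinged jaw on the +y side
- clip_2 (a point): where the centre of a fully seated tube lies, 48 mm above the bench; axes as the mixer's. Two forks, 12 mm wide along x, stand at x = -32 and +32 mm; between them fingers have room down to 19 mm below this point. Each fork has a flat saddle, a fixed dark flared wall on the -y side (top 19 mm above this point) and an orange hinged jaw on the +y side
- clip_3 (a point): where the centre of a fully seated tube lies, 48 mm above the bench; axes as the mixer's. Two forks, 12 mm wide along x, stand at x = -32 and +32 mm; between them fingers have room down to 19 mm below this point. Each fork has a flat saddle, a fixed dark flared wall on the -y side (top 19 mm above this point) and an orange hinged jaw on the +y side
- jaw_1 (a joint): angle of the orange sprung jaw of clip 1: 0 shut (empty, or over a seated tube), about 0.15 rad as a tube passes. Its nose, 6 to 15 mm above the clip point, overhangs the tube, its flared tip reaches 22 mm above it; a level tube pushed straight down, its middle within 8 mm of the clip point, (5 to 10 N) forces it aside and it springs back
- jaw_2 (a joint): angle of the orange sprung jaw of clip 2: 0 shut (empty, or over a seated tube), about 0.15 rad as a tube passes. Its nose, 6 to 15 mm above the clip point, overhangs the tube, its flared tip reaches 22 mm above it; a level tube pushed straight down, its middle within 8 mm of the clip point, (5 to 10 N) forces it aside and it springs back
- jaw_3 (a joint): angle of the orange sprung jaw of clip 3: 0 shut (empty, or over a seated tube), about 0.15 rad as a tube passes. Its nose, 6 to 15 mm above the clip point, overhangs the tube, its flared tip reaches 22 mm above it; a level tube pushed straight down, its middle within 8 mm of the clip point, (5 to 10 N) forces it aside and it springs back
- pad (a point): centre of the top of the black rubber pad, 90 (mixer's x) x 60 (mixer's y) x 4 mm, on which the trays are piled; 24 mm above the bench
- tube_1: white tube, barrel 20 mm diameter, 140 mm long over all, a blue hexagonal cap 22 mm long and 24 mm across flats (28 across corners) at each end, so that it lies without rolling, axis 12 mm above the bench; 96 mm of bare barrel between the caps. Origin at its middle on the axis, own x along the tube; both ends alike. About 60 g. May be absent
- tube_2: white tube, barrel 20 mm diameter, 140 mm long over all, a blue hexagonal cap 22 mm long and 24 mm across flats (28 across corners) at each end, so that it lies without rolling, axis 12 mm above the bench; 96 mm of bare barrel between the caps. Origin at its middle on the axis, own x along the tube; both ends alike. About 60 g. May be absent
- tube_3: white tube, barrel 20 mm diameter, 140 mm long over all, a blue hexagonal cap 22 mm long and 24 mm across flats (28 across corners) at each end, so that it lies without rolling, axis 12 mm above the bench; 96 mm of bare barrel between the caps. Origin at its middle on the axis, own x along the tube; both ends alike. About 60 g. May be absent
- tray_1: flat covered sample tray, white with a teal lid, 90 (own x) x 60 (own y) x 15.5 mm, flat top and bottom, about 90 g; origin at the centre of its underside. Either way round is the same. May be absent
- tray_2: flat covered sample tray, white with a teal lid, 90 (own x) x 60 (own y) x 15.5 mm, flat top and bottom, about 90 g; origin at the centre of its underside. Either way round is the same. May be absent
- tray_3: flat covered sample tray, white with a teal lid, 90 (own x) x 60 (own y) x 15.5 mm, flat top and bottom, about 90 g; origin at the centre of its underside. Either way round is the same. May be absent
- control_box: fixed cream control box of the mixer, 70 x 160 mm, 38 mm high, with three round push buttons in a row on its top, 48 mm apart; origin at the centre of its underside, own y along the row
- button_white (a joint): travel of the white button: 0 up, 0.006 m fully down, springs back (about 5 N fully down)
- button_yellow (a joint): travel of the yellow button: 0 up, 0.006 m fully down, springs back (about 5 N fully down)
- button_green (a joint): travel of the green button: 0 up, 0.006 m fully down, springs back (about 5 N fully down)
- button_white_top (a point): centre of the top face of the white button (32 mm diameter, moves straight down 6 mm; its housing is 44 mm wide, 10 mm below the top). The colours' places along the row vary
- button_yellow_top (a point): centre of the top face of the yellow button (32 mm diameter, moves straight down 6 mm; its housing is 44 mm wide, 10 mm below the top). The colours' places along the row vary
- button_green_top (a point): centre of the top face of the green button (32 mm diameter, moves straight down 6 mm; its housing is 44 mm wide, 10 mm below the top). The colours' places along the row vary
- brown_bottle: brown dropper bottle with black cap, 42 mm diameter, 78 mm high, standing behind the tissue box; a bystander
- brass_weight: brass weight, 27 mm diameter, 39 mm high, standing behind the tissue box; a bystander
- tissue_box: white tissue box, fixed, 210 (own x) x 152 x 118 mm high with a black cord lying on it (130 mm high in all), in the middle of the bench between the loose things and the mixer: carry over it

How it is judged:
By the outcome, as a careful person would: the job done as asked, in the order asked, and still so for the second after the job is handed in, with the robot touching nothing.
Of tube_1, tube_2, tube_3 only 2 to 3 are there at a start; the rules pass over those that are not, and their reading is None.
Of tray_1, tray_2, tray_3 only 2 to 3 are there at a start; the rules pass over those that are not, and their reading is None.
At some moment in a run one of tube_1, tube_2, tube_3 may be knocked a few centimetres aside while the robot is not near it.
Once in a run the grip may slacken for a moment while it holds something.
It also fails if it takes over 210 s, if anything falls off the work surface, if the arm or the gripper's body presses on something with over 40 N, if the wrist force passes 120 N, or if a joint passes its speed limit or range.

## Working session

There is one attempt and no reset: what is moved stays moved. The work goes in short steps, Python scripts to look and compute and a shell command to move; the robot and the scene stay as the last step left them, time stands still between calls to the robot, and variables do not carry over. Pictures are saved under pics/ and viewed, about 12 in all and at most 16, crops included, and the job is handed in when it is done.

```bash
ls; mkdir -p pics
python3 - <<'E'
from bench import ctrl
import cv2
for n in ("top","side"):
    im=ctrl.get_image(n); cv2.imwrite(f"pics/{n}0.png",im[:,:,::-1])
    p=ctrl.camera_params(n); print(n,p["K"],p["pose"])
s=ctrl.get_state(); print(s)
E
```

```text
pics
top [[486.80868362   0.         320.44548627]
 [  0.         486.80868362 240.235781  ]
 [  0.           0.           1.        ]] [[-0.01803471 -0.99461416  0.1020658   0.43733522]
 [-0.99972896  0.01944174  0.01280747 -0.00775683]
 [-0.01472283 -0.10180716 -0.9946952   1.38060459]
 [ 0.          0.          0.          1.        ]]
side [[512.86167089   0.         322.51796657]
 [  0.         512.86167089 235.05154923]
 [  0.           0.           1.        ]] [[-0.92142216 -0.15146128  0.35782772  0.16395707]
 [-0.38776306  0.41749035 -0.82179171  0.94652425]
 [-0.02492    -0.89596947 -0.44341595  0.59905703]
 [ 0.          0.          0.          1.        ]]
{'time': 0.1, 'joint_positions': array([ 1.34310326,  0.32179475, -0.07010351,  1.45155605,  0.02259677,
        1.37077411, -0.05688569]), 'qd': array([-0.00112864, -0.00183606,  0.00043961, -0.0037139 , -0.00170881,
        0.00121243,  0.0015408 ]), 'joint_torque': array([ 4.03115519e-05, -4.92568481e+01, -4.05816240e-01, -3.13397670e+01,
       -6.42352039e-02,  3.94552073e-02,  8.85297936e-05]), 'position': array([ 0.1554871 , -0.63062438,  0.22153969]), 'tool_rot': array([-3.11694277e+00, -3.78768238e-01,  4.58298534e-04]), 'ft_force': array([-0.3833071 , -0.08230726, -0.17072817]), 'torque': array([ 0.04163675, -0.03476422, -0.01003373]), 'grip_width': 1.0007658593467739}
```

View pics/top0.png

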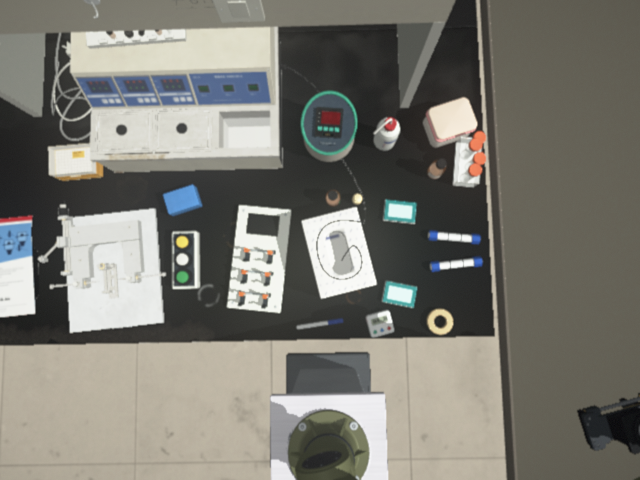

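View pics/side0.png

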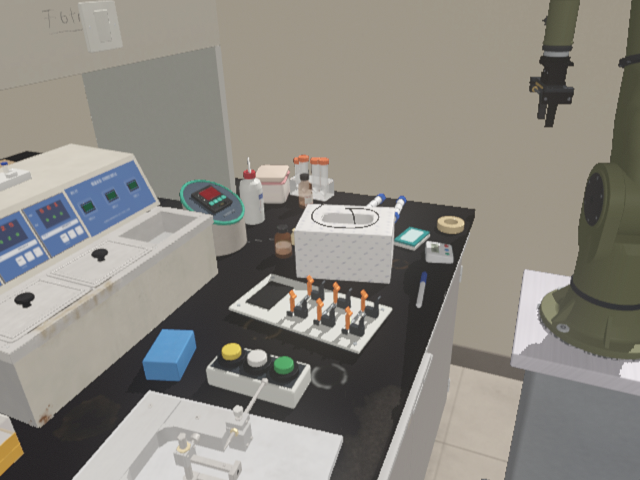

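The top view shows two tubes at about (455,237) and (456,264), and two trays at (400,211) and (400,294). The mixer is at (258,258), with its pad at (262,222). The buttons run yellow (182,241), white (182,259), green (182,277). The side view agrees, and I see no further loose parts.

```bash
cat > h.py <<'E'
import numpy as np, cv2
from scipy.spatial.transform import Rotation as R
from bench import ctrl
def p2w(cam,u,v,z,P=None):
    P=P or ctrl.camera_params(cam); T=np.array(P["pose"]); d=T[:3,:3]@np.linalg.solve(P["K"],[u,v,1.])
    return T[:3,3]+d*(z-T[2,3])/d[2]
def w2p(cam,w,P=None):
    P=P or ctrl.camera_params(cam); T=np.array(P["pose"]); q=P["K"]@(T[:3,:3].T@(np.array(w)-T[:3,3])); return q[:2]/q[2]
def go(x,y,z,yaw=0,S=None):
    """shift mm & turn for tool with x along world +y turned by yaw (deg)"""
    s=ctrl.get_state(); r=R.from_rotvec(s["tool_rot"])
    t=R.from_euler('z',yaw,degrees=True)*R.from_matrix(np.array([[0,1,0],[1,0,0],[0,0,-1.]]))
    print("shift",np.round(1e3*r.inv().apply(np.array([x,y,z])-s["position"]),1),"turn",np.round((r.inv()*t).as_rotvec(),3))
def st():
    s=ctrl.get_state(); r=R.from_rotvec(s["tool_rot"]).as_matrix()
    print("t",round(s["time"],2),"p",np.round(s["position"]*1e3,1),"yaw",round(np.degrees(np.arctan2(r[1,0],r[0,0]))-90,2),"tilt",np.round(r[:2,2],3),"F",np.round(s["ft_force"],1),"w",round(s["grip_width"]*87,1))
def shot(cam,name,box=None,k=1):
    P=ctrl.camera_params(cam); im=ctrl.get_image(cam)[:,:,::-1]
    np.savez("pics/"+name,pose=P["pose"],K=P["K"]); cv2.imwrite(f"pics/{name}_full.png",im)
    if box: im=im[box[1]:box[3],box[0]:box[2]]
    cv2.imwrite(f"pics/{name}.png",cv2.resize(im,None,fx=k,fy=k,interpolation=cv2.INTER_CUBIC))
def saved(name): d=np.load(f"pics/{name}.npz"); return {"K":d["K"],"pose":d["pose"]}
E
python3 - <<'E'
from h import *
for n,u,v,z in [("tubeA",455,237,.012),("tubeB",456,264,.012),("tubeAl",433,236,.012),("tubeAr",476,239,.012),("tubeBl",435,267,.012),("tubeBr",478,262,.012),("trayA",400,211,.0155),("trayB",400,294,.0155),("pad",262,222,.024),("deckNL",228,308,.02),("deckNR",278,311,.02),("deckFR",290,209,.02),("deckFL",240,206,.02),("yel",182,241,.048),("whi",182,259,.048),("gre",182,277,.048),("boxTL",303,221,.118),("boxBR",376,286,.118),("boxTR",358,207,.118),("edge",495,280,0),("wcube",452,122,.1)]:
    print(n,np.round(p2w("top",u,v,z)*1e3))
st(); go(.52,-.39,.2)
print(np.round(ctrl.camera_params("wrist")["pose"],3),ctrl.camera_params("wrist")["K"])
E
```

```text
tubeA [ 580. -369.   12.]
tubeB [ 503. -369.   12.]
tubeAl [ 584. -308.   12.]
tubeAr [ 573. -428.   12.]
tubeBl [ 496. -310.   12.]
tubeBr [ 508. -430.   12.]
trayA [ 656. -217.   16.]
trayB [ 423. -209.   16.]
pad [631. 173.  24.]
deckNL [393. 270.  20.]
deckNR [382. 131.  20.]
deckFR [668.  94.  20.]
deckFL [679. 236.  20.]
yel [579. 392.  48.]
whi [530. 391.  48.]
gre [480. 391.  48.]
boxTL [618.  53. 118.]
boxBR [ 446. -133.  118.]
boxTR [653. -92. 118.]
edge [ 457. -479.    0.]
wcube [ 883. -352.  100.]
t 0.1 p [ 155.5 -630.6  221.5] yaw -76.14 tilt [-0.     0.002] F [-0.4 -0.1 -0.2] w 87.1
shift [ 411.5 -146.3   21.8] turn [-2.000e-03 -1.000e-03 -1.329e+00]
[[ 0.24  -0.935 -0.263  0.226]
 [-0.971 -0.231 -0.063 -0.612]
 [-0.002  0.27  -0.963  0.385]
 [ 0.     0.     0.     1.   ]] [[396.67223877   0.         319.88182351]
 [  0.         396.67223877 240.76275266]
 [  0.           0.           1.        ]]
```

```bash
python3 -m creep '[[[1,44,-22,-3,0,0,-0.144],[1,88,-44,-6,0,0,-0.288],[1,132,-66,-9,0,0,-0.432],[1,176,-88,-12,0,0,-0.576],[1,220,-111,-14,0,0,-0.72]]]' 20; python3 -c "
from h import *
st();go(.53,-.31,.25)"
```

```text
time: 0.6
position: [0.3438, -0.4691, 0.2364]
tool_rot: [-2.781, -1.461, 0.0]
ft_force: [0.6, -0.8, -0.1]
grip_width: 1.001
t 0.6 p [ 343.8 -469.1  236.4] yaw -34.57 tilt [-0. -0.] F [ 0.6 -0.8 -0.1] w 87.1
shift [236.7  63.1 -13.6] turn [-0.     0.    -0.603]
```

```bash
python3 -m creep '[[[1,47,13,-3,0,0,-0.12],[1,94,26,-6,0,0,-0.24],[1,141,38,-9,0,0,-0.36],[1,188,50,-11,0,0,-0.48],[1,237,63,-14,0,0,-0.603]]]' ; python3 -m creep '[[[1,0,0,0,0,0,0],[1,0,0,0,0,0,0]]]'; python3 -c "
from h import *
st();shot('wrist','w1');st()"
```

```text
time: 1.1
position: [0.53, -0.3115, 0.2502]
tool_rot: [-2.223, -2.219, 0.001]
ft_force: [0.0, -0.5, -0.4]
grip_width: 0.999
time: 1.3
position: [0.5301, -0.3111, 0.25]
tool_rot: [-2.224, -2.218, 0.0]
ft_force: [-0.2, -0.5, -0.6]
grip_width: 1.0
t 1.3 p [ 530.1 -311.1  250. ] yaw -0.16 tilt [-0.001  0.001] F [-0.2 -0.5 -0.6] w 87.0
t 1.35 p [ 528.8 -313.1  249.9] yaw -0.36 tilt [-0.001 -0.   ] F [-0.2  0.9  0.5] w 86.9
```

View pics/w1.png

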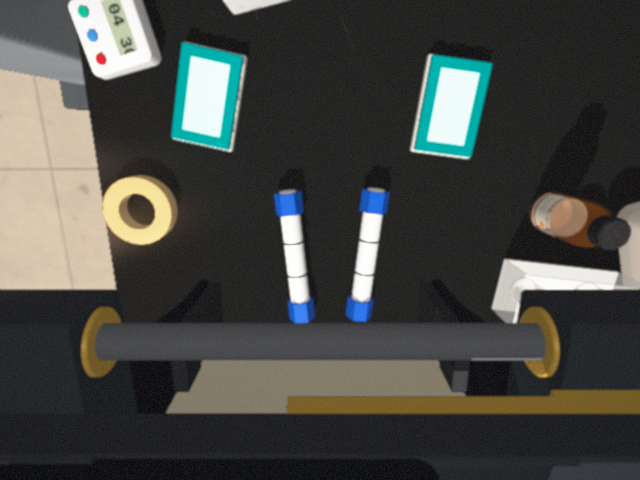

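The wrist view shows tube B with its caps at (289,203) and (301,310), and tube A at (374,201) and (360,309). The tray lid corners are about (182,43)-(232,150) and (432,55)-(470,158).

Run:
```python
from h import *
P=saved('w1')
for n,a,b in [("tubeB",(289,203),(301,310)),("tubeA",(374,201),(360,309))]:
    a,b=[p2w(0,*q,.022,P)*1e3 for q in (a,b)]; d=a-b; print(n,np.round((a+b)/2,1),"len",round(np.hypot(*d[:2])),"yaw",round(np.degrees(np.arctan2(-d[0],d[1])),1))
for n,c in [("trayB",[(182,43),(245,54),(232,150),(172,138)]),("trayA",[(432,55),(491,62),(470,158),(416,150)])]:
    w=np.array([p2w(0,*q,.0155,P)[:2]*1e3 for q in c]); (cx,cy),sz,ang=cv2.minAreaRect(w.astype(np.float32)); print(n,np.round(w.mean(0),1),np.round(sz),ang)
go(.656,-.217,.06,0);st()
```

```text
tubeB [ 503.1 -365.    22. ] len 117 yaw 5.0
tubeA [ 577.3 -363.6   22. ] len 118 yaw -5.4
trayB [ 423. -207.] [88. 59.] 78.63153839111328
trayA [ 654.9 -216.6] [88. 55.] 83.6836166381836
shift [ 96.9 126.8 189.7] turn [-0.001  0.    -0.006]
t 1.35 p [ 528.8 -313.1  249.9] yaw -0.36 tilt [-0.001 -0.   ] F [-0.2  0.9  0.5] w 86.9
```

```bash
python3 -m creep '[[[1,20,26,35,0,0,0.03],[1,40,52,70,0,0,0.06],[1,60,78,105,0,0,0.09],[1,80,104,140,0,0,0.12],[1,96,126,175,0,0,0.148]]]' 20; python3 -m creep '[[[1,0,0,0,0,0,0],[1,0,0,0,0,0,0]]]'; python3 -c "
from h import *
st();go(.655,-.2168,.003,-8.5);shot('wrist','w2')"
```

```text
time: 1.85
position: [0.6557, -0.2188, 0.0737]
tool_rot: [2.39, 2.039, -0.002]
ft_force: [1.0, -0.4, 0.0]
grip_width: 1.006
time: 2.05
position: [0.6543, -0.2191, 0.0741]
tool_rot: [-2.386, -2.041, 0.004]
ft_force: [-0.0, -0.3, 0.1]
grip_width: 1.001
t 2.05 p [ 654.3 -219.1   74.1] yaw -8.9 tilt [-0.003 -0.   ] F [-0.  -0.3  0.1] w 87.1
shift [ 2.5  0.6 71.1] turn [-0.003  0.001 -0.007]
```

View pics/w2.png

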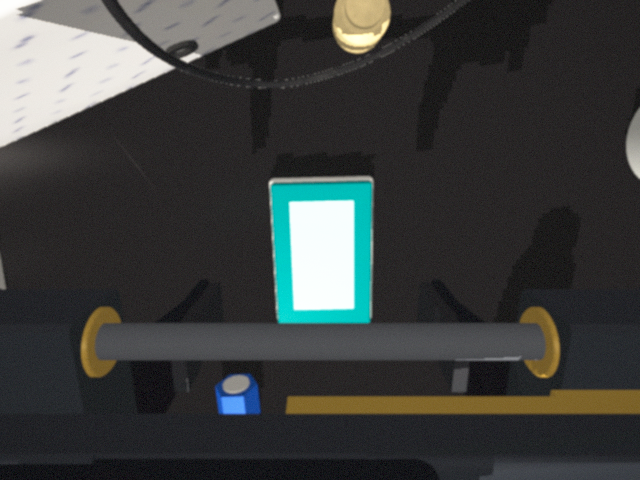

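The tray is centred between the jaws and square to them, with its far lid edge at (322,183).

```bash
python3 - <<'E'
from h import *
P=saved('w2'); a=p2w(0,272,183,.0155,P);b=p2w(0,373,182,.0155,P); m=(a+b)/2; t=np.radians(-8.5-0.4)
print(m*1e3,np.hypot(*(a-b)[:2]), "centre",(m[:2]-.045*np.array([-np.sin(t),np.cos(t)]))*1e3)
E
python3 -m creep '[[[1,1,1,20,0,0,-0.007],[1,2,1,40,0,0,-0.007],[1,2,1,60,0,0,-0.007],[1,2,1,71,0,0,-0.007],[1,2,1,71,0,0,-0.007]]]'; python3 -c "
from h import *
st()"
```

```text
[ 661.43140424 -173.6388948    15.5       ] 0.05636343266600282 centre [ 654.46943686 -218.09708876]
time: 2.6
position: [0.6558, -0.218, 0.0044]
tool_rot: [-2.381, -2.049, 0.003]
ft_force: [-0.5, -0.2, 0.0]
grip_width: 1.0
t 2.6 p [ 655.8 -218.     4.4] yaw -8.57 tilt [-0.001 -0.001] F [-0.5 -0.2  0. ] w 87.0
```

```bash
python3 -m creep '[[[0.5,0,0,0,0,0,0],[0.5,0,0,0,0,0,0],[0.5,0,0,0,0,0,0],[0.5,0,0,0,0,0,0],[0.5,0,0,0,0,0,0]]]' 30;  python3 -m creep '[[[0.5,0,0,0,0,0,0],[0.5,0,0,0,0,0,0],[0.5,0,0,0,0,0,0],[0.5,0,0,0,0,0,0]]]';python3 -m creep '[[[0.5,0,0,-30,0,0,0],[0.5,0,0,-70,0,0,0],[0.5,0,0,-110,0,0,0],[0.5,0,0,-150,0,0,0],[0.5,0,0,-190,0,0,0]]]'; python3 -c "
from h import *
st();go(.627,.168,.2,-7.4)"
```

```text
time: 3.1
position: [0.6574, -0.2158, 0.0051]
tool_rot: [2.378, 2.052, 0.0]
ft_force: [-1.5, 0.2, 2.1]
grip_width: 0.684
time: 3.5
position: [0.6574, -0.2158, 0.0051]
tool_rot: [2.378, 2.052, 0.0]
ft_force: [-2.3, -0.2, 5.6]
grip_width: 0.69
time: 4.0
position: [0.6567, -0.2157, 0.195]
tool_rot: [-2.378, -2.052, 0.001]
ft_force: [0.7, -0.2, -0.8]
grip_width: 0.684
t 4.0 p [ 656.7 -215.7  195. ] yaw -8.42 tilt [-0.001  0.   ] F [ 0.7 -0.2 -0.8] w 59.5
shift [375.2 -85.5  -4.8] turn [-0.001 -0.    -0.018]
```

```bash
python3 -m creep '[[[0.5,37,-20,-15,0,0,0],[0.5,74,-42,-30,0,0,0],[0.5,111,-64,-45,0,0,0],[0.5,147,-86,-55,0,0,0]]]'; python3 -m creep '[[[0.5,37,-20,0,0,0,0],[0.5,74,-42,0,0,0,0],[0.5,111,-64,0,0,0,0],[0.5,147,-86,0,0,0,0],[0.5,147,-86,0,0,0,0]]]';python3 -m creep '[[[0.5,0,0,0,0,0,0],[0.5,0,0,0,0,0,0]]]'; python3 -c "
from h import *
st();shot('wrist','w3');go(.627,.168,.2,-7.4)"
```

```text
time: 4.4
position: [0.593, -0.056, 0.2498]
tool_rot: [2.378, 2.052, 0.001]
ft_force: [0.9, 0.0, 0.1]
grip_width: 0.685
time: 4.9
position: [0.527, 0.1082, 0.2495]
tool_rot: [-2.365, -2.064, -0.002]
ft_force: [-0.7, 1.3, -1.1]
grip_width: 0.684
time: 5.1
position: [0.5304, 0.0987, 0.2489]
tool_rot: [2.38, 2.05, -0.001]
ft_force: [-0.7, -1.1, -0.9]
grip_width: 0.683
t 5.1 p [530.4  98.7 248.9] yaw -8.52 tilt [-0.001 -0.001] F [-0.7 -1.1 -0.9] w 59.4
shift [83.2 85.1 48.8] turn [-0.001  0.001 -0.02 ]
```

View pics/w3.png

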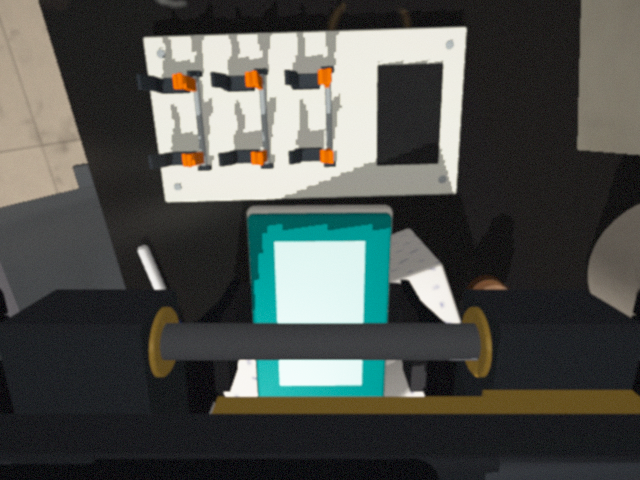

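The mixer view shows the pad corners at (377,64), (442,63), (439,163), (377,164), and the deck corners at (144,38), (467,27), (456,192), (165,202). The far edge of the held tray is at row ~213.

Run:
```python
from h import *
P=saved('w3')
def rep(n,c,z):
    w=np.array([p2w(0,*q,z,P)[:2]*1e3 for q in c]); (cx,cy),sz,a=cv2.minAreaRect(w.astype(np.float32)); print(n,np.round(w,0).tolist(),"mean",np.round(w.mean(0),1),np.round(sz),round(a,1)); return w
w=rep("pad",[(377,64),(442,63),(439,163),(377,164)],.024)
d=rep("deck",[(144,38),(467,27),(456,192),(165,202)],.02)
for e in [w[1]-w[0],w[2]-w[3],d[1]-d[0],d[2]-d[3]]: print("own y dir deg",np.degrees(np.arctan2(e[1],e[0])))
for e in [w[0]-w[3],w[1]-w[2],d[0]-d[3],d[1]-d[2]]: print("own -x deg-90",np.degrees(np.arctan2(e[1],e[0]))-90)
a=p2w(0,248,213,.2489+.0104,P);b=p2w(0,391,212,.2489+.0104,P);m=(a+b)/2; print("tray edge",a*1e3,b*1e3)
t=np.radians(-8.5); print("tool-x offset of edge from TCP",(m[:2]*1e3-[530.4,98.7])@[-np.sin(t),np.cos(t)])
np.save("pad.npy",w.mean(0))
# full frame crop enlarged
im=cv2.imread("pics/w3_full.png")[20:215,130:475]; cv2.imwrite("pics/w3c.png",cv2.resize(im,None,fx=2.3,fy=2.3,interpolation=cv2.INTER_CUBIC))
```

```text
pad [[600.0, 221.0], [658.0, 213.0], [649.0, 125.0], [590.0, 133.0]] mean [624. 173.] [90. 60.] 83.7
deck [[396.0, 274.0], [683.0, 240.0], [665.0, 93.0], [377.0, 126.0]] mean [530.  183.5] [149. 291.] 83.3
own y dir deg -7.693971289133507
own y dir deg -7.593155695506093
own y dir deg -6.7442068491050176
own y dir deg -6.520151141530606
own -x deg-90 -6.272658252645456
own -x deg-90 -5.595023969509924
own -x deg-90 -7.306967430606861
own -x deg-90 -6.986091207388839
tray edge [507.60478093 145.6231798  259.3       ] [563.19109288 137.71806107 259.3       ]
tool-x offset of edge from TCP 43.23736738369256
```

View pics/w3c.png

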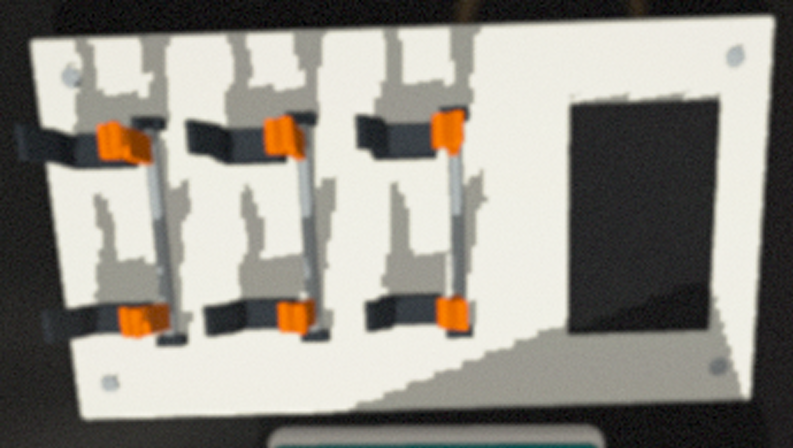

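The enlarged crop confirms the deck outline; the fitted mixer is at (530.2,183.5) mm, turned about -6.9° from straight ahead. The jaws are all shut and the clips empty.

```bash
python3 -m creep '[[[0.5,30,27,30,0,0,-0.028],[0.5,60,54,60,0,0,-0.028],[0.5,88,81,90,0,0,-0.028],[0.5,89,82,130,0,0,-0.028],[0.5,89,82,165,0,0,-0.028]]]'; python3 -m creep '[[[0.5,0,0,0,0,0,0],[0.5,0,0,0,0,0,0],[0.5,0,0,0,0,0,0]]]'; python3 -c "
from h import *
st();go(.6245,.1743,.031,-6.9)"
```

```text
time: 5.65
position: [0.6248, 0.1757, 0.081]
tool_rot: [-2.35, -2.082, 0.002]
ft_force: [0.0, -0.1, -1.7]
grip_width: 0.685
time: 5.95
position: [0.6261, 0.1761, 0.087]
tool_rot: [2.35, 2.082, 0.005]
ft_force: [-0.5, -0.1, -0.1]
grip_width: 0.689
t 5.95 p [626.1 176.1  87. ] yaw -6.9 tilt [0.004 0.001] F [-0.5 -0.1 -0.1] w 59.9
shift [-2.  -1.5 56. ] turn [ 0.004 -0.001 -0.   ]
```

```bash
for i in 1 2 3; do python3 -m creep '[[[0.5,0,0,0,0,0,0]]]' >/dev/null; python3 -c "
from h import *
st();go(.6245,.1743,.031,-6.9)"; done
```

```text
t 6.05 p [625.9 176.4  87.2] yaw -6.87 tilt [0.004 0.001] F [-0.1 -1.  -0.8] w 59.8
shift [-2.3 -1.4 56.2] turn [ 0.004 -0.001  0.001]
t 6.15 p [625.3 176.4  86.5] yaw -6.84 tilt [0.003 0.   ] F [-0.1  0.8 -0.8] w 59.6
shift [-2.2 -0.8 55.5] turn [ 0.003 -0.001  0.001]
t 6.25 p [624.8 176.3  85.7] yaw -6.83 tilt [0.002 0.   ] F [ 0.2 -0.1 -1.6] w 59.6
shift [-2.1 -0.2 54.7] turn [ 0.002 -0.     0.001]
```

```bash
python3 -m creep '[[[0.5,-2,0,20,0,0,0],[0.5,-2,0,40,0,0,0],[0.5,-2,0,50,0,0,0],[0.5,-2,0,53,0,0,0],[0.5,-2,0,53,0,0,0]]]';  for i in 1 2; do python3 -m creep '[[[0.5,0,0,0,0,0,0],[0.5,0,0,0,0,0,0]]]' >/dev/null; python3 -c "
from h import *
st();go(.6245,.1743,.029,-6.9)"; done
```

```text
time: 6.75
position: [0.624, 0.1744, 0.0316]
tool_rot: [-2.349, -2.086, 0.0]
ft_force: [0.7, -0.2, -0.1]
grip_width: 0.691
t 6.95 p [624.7 174.7  32.6] yaw -6.81 tilt [0.002 0.   ] F [-0.3 -0.3 -0.2] w 59.7
shift [-0.4 -0.1  3.6] turn [ 0.002 -0.001  0.002]
t 7.15 p [624.3 174.4  31.9] yaw -6.82 tilt [0.001 0.   ] F [ 0.3 -0.3 -1.1] w 59.8
shift [-0.   0.2  2.9] turn [ 0.001 -0.     0.001]
```

```bash
python3 -m creep '[[[0.5,0,0,2,0,0,0],[0.5,0,0,3,0,0,0],[0.5,0,0,3,0,0,0],[0.5,0,0,3,0,0,0]]]'; python3 -m creep '[[[0.8,0,0,0,0,0,0],[0.85,0,0,0,0,0,0],[1,0,0,0,0,0,0],[1,0,0,0,0,0,0],[1,0,0,0,0,0,0]]]';python3 -m creep '[[[1,0,0,-40,0,0,0],[1,0,0,-80,0,0,0],[1,0,0,-120,0,0,0],[1,0,0,-170,0,0,0],[1,0,0,-220,0,0,0]]]'; python3 -c "
from h import *
st();go(.53,.10,.25,-6.9);go(.423,-.15,.25,-9)"
```

```text
time: 7.55
position: [0.6241, 0.1743, 0.0291]
tool_rot: [2.349, 2.085, 0.0]
ft_force: [-2.1, -1.3, 5.8]
grip_width: 0.684
time: 8.05
position: [0.6239, 0.1743, 0.0282]
tool_rot: [-2.349, -2.085, 0.0]
ft_force: [0.6, -0.3, -0.9]
grip_width: 0.98
time: 8.55
position: [0.6235, 0.1742, 0.2501]
tool_rot: [-2.349, -2.086, 0.001]
ft_force: [0.3, -0.0, -0.4]
grip_width: 1.001
t 8.55 p [623.5 174.2 250.1] yaw -6.81 tilt [-0. -0.] F [ 0.3 -0.  -0.4] w 87.1
shift [-84.7 -84.1   0.1] turn [-0.     0.     0.002]
shift [-3.456e+02 -1.607e+02  2.000e-01] turn [-0.     0.     0.038]
```

```bash
python3 -m creep '[[[1,-40,-15,0,0,0,0],[1,-80,-30,0,0,0,0],[1,-120,-46,0,0,0,0],[1,-160,-62,0,0,0,0],[1,-201,-77,0,0,0,0]]]'; python3 -m creep '[[[1,-40,-15,0,0,0,0.01],[1,-80,-30,0,0,0,0.02],[1,-120,-46,0,0,0,0.03],[1,-160,-62,0,0,0,0.03],[1,-201,-77,0,0,0,0.035]]]';python3 -m creep '[[[1,0,0,40,0,0,0],[1,0,0,80,0,0,0],[1,0,0,120,0,0,0],[1,0,0,170,0,0,0],[1,0,0,170,0,0,0]]]';python3 -m creep '[[[1,0,0,0,0,0,0],[1,0,0,0,0,0,0],[1,0,0,0,0,0,0],[1,0,0,0,0,0,0]]]'; python3 -c "
from h import *
st();go(.423,-.2075,.004,-9);shot('wrist','w4')"
```

```text
time: 9.05
position: [0.5226, -0.0173, 0.2485]
tool_rot: [2.349, 2.086, 0.0]
ft_force: [1.4, -0.0, 0.5]
grip_width: 1.0
time: 9.55
position: [0.4223, -0.2077, 0.2488]
tool_rot: [2.385, 2.044, -0.0]
ft_force: [0.1, -1.0, -0.8]
grip_width: 1.001
time: 10.05
position: [0.4183, -0.204, 0.0728]
tool_rot: [-2.376, -2.037, 0.006]
ft_force: [0.2, 0.6, 0.2]
grip_width: 1.0
time: 10.45
position: [0.4246, -0.2073, 0.0804]
tool_rot: [2.383, 2.042, 0.001]
ft_force: [0.2, -0.6, 0.7]
grip_width: 1.001
t 10.45 p [ 424.6 -207.3   80.4] yaw -8.82 tilt [ 0.003 -0.002] F [ 0.2 -0.6  0.7] w 87.0
shift [-0.3 -1.8 76.4] turn [0.003 0.002 0.003]
```

View pics/w4.png

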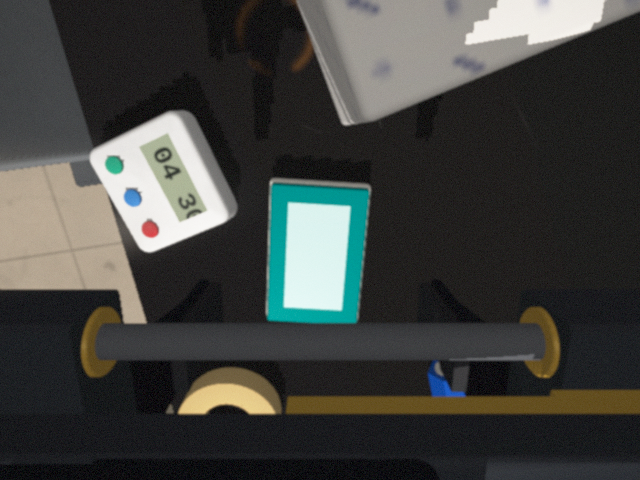

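Tray B is about 2.5° further clockwise than the tool. The timer's corner at (237,210) is close to the left finger, so I narrow the opening a little.

Run:
```python
from h import *
P=saved('w4'); a=p2w(0,272,183,.0155,P);b=p2w(0,370,186,.0155,P); m=(a+b)/2
print("yaw",np.degrees(np.arctan2((b-a)[1],(b-a)[0])))
for y in(-10.,-11.3):
    t=np.radians(y); c=m[:2]-.045*np.array([-np.sin(t),np.cos(t)]); print(y,c*1e3)
go(c[0],c[1],.004,-11)
```

```text
yaw -10.584364981989676
-10.0 [ 423.25070574 -208.02472455]
-11.3 [ 422.24729725 -207.8360353 ]
shift [-0.9 -2.1 76. ] turn [0.002 0.001 0.038]
```

```bash
python3 -m creep '[[[0.84,-1,-2,15,0,0,0.035],[0.84,-1,-2,30,0,0,0.035],[0.84,-1,-2,50,0,0,0.035],[0.84,-1,-2,70,0,0,0.035],[0.84,-1,-2,75,0,0,0.035]]]'; python3 -m creep '[[[0.84,0,0,0,0,0,0],[0.84,0,0,0,0,0,0],[0.5,0,0,0,0,0,0],[0.5,0,0,0,0,0,0],[0.5,0,0,0,0,0,0]]]' 30;  python3 -m creep '[[[0.5,0,0,0,0,0,0],[0.5,0,0,0,0,0,0],[0.5,0,0,0,0,0,0],[0.5,0,0,0,0,0,0],[0.5,0,0,0,0,0,0]]]'; python3 -c "
from h import *
st()"
```

```text
time: 11.0
position: [0.42, -0.2068, 0.0022]
tool_rot: [-2.419, -2.0, 0.002]
ft_force: [0.4, 0.3, -0.1]
grip_width: 0.839
time: 11.5
position: [0.4218, -0.2076, 0.0042]
tool_rot: [2.42, 2.001, 0.0]
ft_force: [-0.7, -0.9, 2.3]
grip_width: 0.683
time: 12.0
position: [0.4218, -0.2076, 0.0042]
tool_rot: [2.42, 2.001, 0.0]
ft_force: [-1.3, 0.6, 5.8]
grip_width: 0.684
t 12.0 p [ 421.8 -207.6    4.2] yaw -10.83 tilt [ 0.001 -0.001] F [-1.3  0.6  5.8] w 59.5
```

```bash
python3 -m creep '[[[0.5,0,0,-40,0,0,0],[0.5,0,0,-90,0,0,0],[0.5,0,0,-140,0,0,0],[0.5,0,0,-190,0,0,0],[0.5,0,0,-240,0,0,0]]]'; python3 -m creep '[[[0.5,40,6,0,0,0,0],[0.5,80,12,0,0,0,0],[0.5,120,18,0,0,0,0],[0.5,161,24,0,0,0,0]]]'; python3 -m creep '[[[0.5,40,6,0,0,0,-0.02],[0.5,80,12,0,0,0,-0.04],[0.5,120,18,0,0,0,-0.06],[0.5,161,24,0,0,0,-0.068],[0.5,161,24,0,0,0,-0.068]]]';  python3 -m creep '[[[0.5,0,0,0,0,0,0],[0.5,0,0,0,0,0,0],[0.5,0,0,0,0,0,0],[0.5,0,0,0,0,0,0]]]'; python3 -c "
from h import *
st();shot('wrist','w5',(90,0,490,250),2)"
```

```text
time: 12.5
position: [0.4206, -0.2068, 0.2452]
tool_rot: [-2.421, -2.002, 0.001]
ft_force: [0.9, 0.4, -1.3]
grip_width: 0.685
time: 12.9
position: [0.4749, -0.0523, 0.2432]
tool_rot: [2.422, 2.001, -0.001]
ft_force: [0.6, -0.5, -1.0]
grip_width: 0.686
time: 13.4
position: [0.5286, 0.1074, 0.2432]
tool_rot: [-2.338, -2.092, -0.005]
ft_force: [-0.1, 0.7, -1.3]
grip_width: 0.687
time: 13.8
position: [0.5289, 0.0986, 0.2435]
tool_rot: [2.354, 2.08, -0.001]
ft_force: [-0.1, -0.9, -1.0]
grip_width: 0.694
t 13.8 p [528.9  98.6 243.5] yaw -7.07 tilt [ 0.    -0.001] F [-0.1 -0.9 -1. ] w 60.4
```

View pics/w5.png

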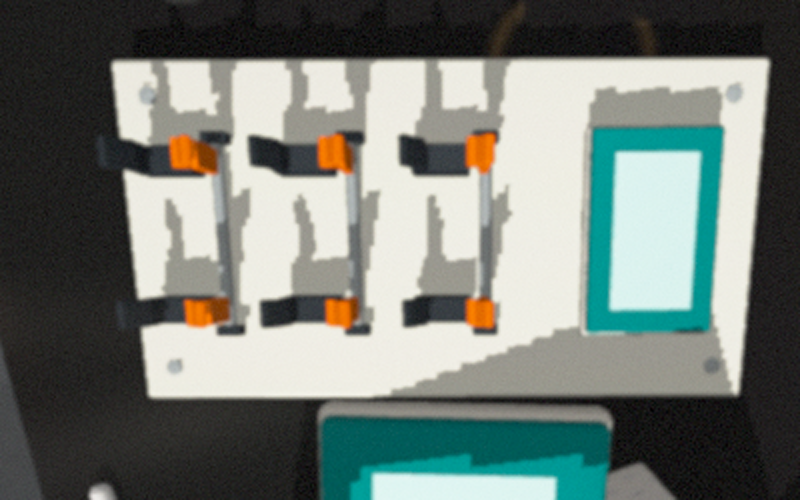

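Tray 1 lies on the pad and hides it completely, with lid corners in the crop at (592,126), (723,126), (709,332), (586,331). The clips are unchanged, and the edge of the held tray is at row ~416.

Run:
```python
from h import *
P=saved('w5')
c=[(592,126),(723,126),(709,332),(586,331)]
w=np.array([p2w(0,u/2+90,v/2,.0395,P)[:2]*1e3 for u,v in c]); print(w.round(0).tolist(),w.mean(0).round(1),cv2.minAreaRect(w.astype(np.float32)))
d=np.array([p2w(0,u/2+90,v/2,.02,P)[:2]*1e3 for u,v in [(111,60),(769,59),(740,396),(148,398)]]); print("deck",d.mean(0).round(1),[np.degrees(np.arctan2(*(e[::-1]))).round(1) for e in (d[1]-d[0],d[2]-d[3])])
m=[p2w(0,u/2+90,v/2,.2435+.0113,P)[:2]*1e3 for u,v in[(321,415),(611,418)]]; t=np.radians(-7.07)
mm=(m[0]+m[1])/2-[528.9,98.6]; print("edge off",mm@[-np.sin(t),np.cos(t)],"lateral",mm@[np.cos(t),np.sin(t)],np.degrees(np.arctan2(*((m[1]-m[0])[::-1]))))
go(.6245,.1725,.09,-6.9)
```

```text
[[600.0, 220.0], [655.0, 213.0], [646.0, 127.0], [590.0, 134.0]] [622.6 173.5] ((622.696044921875, 173.35455322265625), (87.55310821533203, 56.18613815307617), 83.71824645996094)
deck [529.8 183.2] [np.float64(-7.0), np.float64(-6.9)]
edge off 45.062074678483675 lateral -0.07537915521521313 -7.653894914450474
shift [ 85.   85.9 153.5] turn [ 0.     0.001 -0.003]
```

```bash
python3 -m creep '[[[0.5,28,28,30,0,0,0],[0.5,56,56,60,0,0,0],[0.5,84,85,90,0,0,0],[0.5,84,85,130,0,0,0],[0.5,84,85,165,0,0,0]]]'; python3 -m creep '[[[0.5,0,0,0,0,0,0],[0.5,0,0,0,0,0,0],[0.5,0,0,0,0,0,0],[0.5,0,0,0,0,0,0],[0.5,0,0,0,0,0,0]]]'; python3 -m creep '[[[0.5,0,0,0,0,0,0],[0.5,0,0,0,0,0,0],[0.5,0,0,0,0,0,0]]]';python3 -c "
from h import *
st();go(.624,.1721,.0455,-6.9)"
```

```text
time: 14.35
position: [0.6234, 0.1737, 0.0759]
tool_rot: [-2.35, -2.082, 0.001]
ft_force: [-0.0, -1.1, -0.5]
grip_width: 0.685
time: 14.85
position: [0.6244, 0.1732, 0.0805]
tool_rot: [2.351, 2.081, 0.004]
ft_force: [-0.1, 0.2, -0.1]
grip_width: 0.686
time: 15.15
position: [0.6234, 0.1731, 0.0786]
tool_rot: [2.352, 2.083, 0.0]
ft_force: [0.1, -0.2, -1.0]
grip_width: 0.687
t 15.15 p [623.4 173.1  78.6] yaw -6.93 tilt [ 0. -0.] F [ 0.1 -0.2 -1. ] w 59.8
shift [-0.9  0.7 33.1] turn [ 0.     0.    -0.001]
```

```bash
python3 -m creep '[[[0.5,-1,0.5,10,0,0,0],[0.5,-1,0.5,20,0,0,0],[0.5,-1,0.5,30,0,0,0],[0.5,-1,0.5,32,0,0,0],[0.5,-1,0.5,32,0,0,0]]]'; python3 -m creep '[[[0.5,0,0,0,0,0,0],[0.5,0,0,1,0,0,0],[0.5,0,0,2,0,0,0],[0.5,0,0,3,0,0,0],[0.5,0,0,3,0,0,0]]]'; python3 -c "
from h import *
st();go(.624,.1721,.0437,-6.9)"
```

```text
time: 15.65
position: [0.6231, 0.172, 0.0454]
tool_rot: [-2.351, -2.083, 0.002]
ft_force: [0.2, 0.3, -0.8]
grip_width: 0.683
time: 16.15
position: [0.624, 0.1721, 0.0439]
tool_rot: [2.351, 2.083, 0.001]
ft_force: [-0.9, -0.1, 1.2]
grip_width: 0.689
t 16.15 p [624.  172.1  43.9] yaw -6.93 tilt [ 0.001 -0.   ] F [-0.9 -0.1  1.2] w 59.9
shift [-0.   0.   0.2] turn [ 0.001  0.    -0.001]
```

```bash
python3 -m creep '[[[0.8,0,0,0,0,0,0],[0.85,0,0,0,0,0,0],[0.85,0,0,0,0,0,0],[0.85,0,0,6,0,0,0],[0.85,0,0,12,0,0,0]]]'; python3 -m creep '[[[0.85,0,0,0,0,0,0],[0.6,0,0,0,0,0,0],[0.6,0,0,0,0,0,0],[0.6,0,0,0,0,0,0],[0.6,0,0,0,0,0,0]]]' 6; python3 -m creep '[[[0.6,0,0,0,0,0,0],[0.6,0,0,0,0,0,0],[0.75,0,0,0,0,0,0],[0.85,0,0,0,0,0,0],[0.85,0,0,0,0,0,0]]]';python3 -m creep '[[[0.85,0,0,-40,0,0,0],[0.85,0,0,-90,0,0,0],[0.85,0,0,-130,0,0,0],[0.85,0,0,-170,0,0,0],[0.85,0,0,-220,0,0,0]]]'; python3 -c "
from h import *
st();shot('top','t1',(215,190,500,320),2.8)"
```

```text
time: 16.65
position: [0.6238, 0.172, 0.031]
tool_rot: [2.352, 2.083, 0.0]
ft_force: [-0.2, 0.3, -0.4]
grip_width: 0.845
time: 17.15
position: [0.6239, 0.1722, 0.0316]
tool_rot: [2.352, 2.083, 0.0]
ft_force: [0.1, 0.5, -0.9]
grip_width: 0.694
time: 17.65
position: [0.6237, 0.172, 0.0314]
tool_rot: [2.352, 2.083, -0.0]
ft_force: [-0.0, 0.2, 0.2]
grip_width: 0.82
time: 18.15
position: [0.6228, 0.1716, 0.252]
tool_rot: [-2.351, -2.083, 0.003]
ft_force: [1.0, 0.5, -0.5]
grip_width: 0.849
t 18.15 p [622.8 171.6 252. ] yaw -6.93 tilt [-0.002 -0.001] F [ 1.   0.5 -0.5] w 73.9
```

View pics/t1.png

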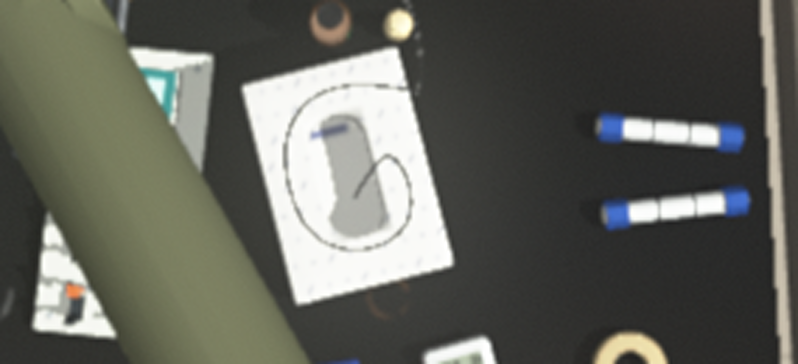

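Both tubes are where they were, at crop positions (670,132) and (676,208). The weight and the bottle still stand at (398,25) and (330,20).

```bash
python3 -m creep '[[[0.85,-46,-5,0,0,0,0],[0.85,-92,-9,0,0,0,0],[0.85,-138,-14,0,0,0,0],[0.85,-183,-18,0,0,0,0]]]' 30; python3 -m creep '[[[0.7,-46,-5,0,0,0,0],[0.7,-92,-9,0,0,0,0],[0.7,-138,-14,0,0,0,0],[0.7,-183,-18,0,0,0,0]]]';python3 -m creep '[[[0.7,-46,-5,0,0,0,-0.05],[0.6,-92,-9,0,0,0,-0.1],[0.6,-138,-14,0,0,0,-0.15],[0.6,-181,-18,0,0,0,-0.207],[0.6,-181,-18,40,0,0,-0.207]]]';python3 -m creep '[[[0.6,0,0,40,0,0,0],[0.6,0,0,80,0,0,0],[0.6,0,0,110,0,0,0],[0.6,0,0,110,0,0,0],[0.6,0,0,110,0,0,0]]]'; python3 -m creep '[[[0.6,0,0,0,0,0,0],[0.6,0,0,0,0,0,0],[0.6,0,0,0,0,0,0]]]';python3 -c "
from h import *
st();go(.5031,-.365,.0025,5);shot('wrist','w6')"
```

```text
time: 18.6
position: [0.5831, -0.0092, 0.2514]
tool_rot: [2.351, 2.083, -0.0]
ft_force: [-0.6, -0.9, -0.1]
grip_width: 0.851
time: 19.0
position: [0.543, -0.1888, 0.2516]
tool_rot: [2.351, 2.082, -0.0]
ft_force: [0.9, 0.6, -0.1]
grip_width: 0.706
time: 19.5
position: [0.5032, -0.375, 0.2155]
tool_rot: [2.128, 2.295, -0.005]
ft_force: [0.4, -1.1, -0.8]
grip_width: 0.602
time: 20.0
position: [0.5044, -0.3643, 0.1019]
tool_rot: [-2.124, -2.315, -0.0]
ft_force: [-0.7, -0.0, 0.0]
grip_width: 0.602
time: 20.3
position: [0.505, -0.365, 0.1032]
tool_rot: [2.122, 2.313, -0.0]
ft_force: [-0.4, -0.0, 0.6]
grip_width: 0.597
t 20.3 p [ 505.  -365.   103.2] yaw 4.93 tilt [ 0.002 -0.002] F [-0.4 -0.   0.6] w 52.0
shift [  0.3  -2.1 100.7] turn [ 0.002  0.002 -0.001]
```

View pics/w6.png

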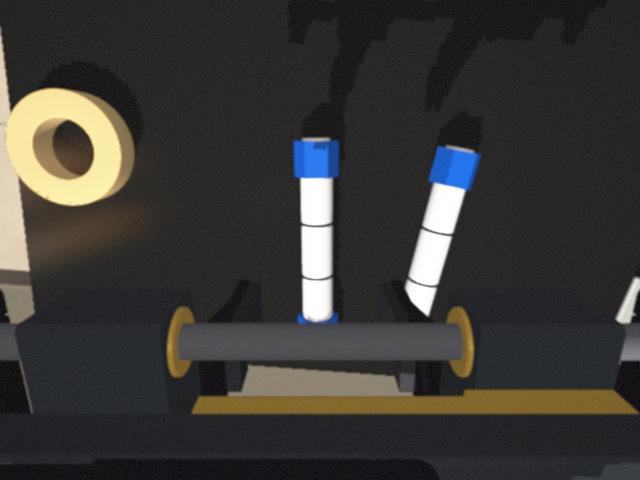

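Run:
```python
from h import *
P=saved('w6'); a,b=[p2w(0,*q,.020,P)*1e3 for q in((317,177),(318,318))]; print(a,b,(a+b)/2,np.hypot(*(a-b)[:2]))
m=(a+b)/2e3; go(m[0],m[1],.0025,5)
```

```text
[ 498.33852121 -318.93288151   20.        ] [ 507.08562803 -414.29153115   20.        ] [ 502.71207462 -366.61220633   20.        ] 95.75898881776598
shift [ -1.4  -2.3 100.3] turn [ 0.001  0.002 -0.001]
```

```bash
python3 -m creep '[[[0.6,-1.5,-2,30,0,0,0],[0.6,-1.5,-2,60,0,0,0],[0.6,-1.5,-2,85,0,0,0],[0.6,-1.5,-2,98,0,0,0],[0.6,-1.5,-2,98,0,0,0]]]'; python3 -m creep '[[[0.6,0,0,0,0,0,0],[0.6,0,0,0,0,0,0],[0.1,0,0,0,0,0,0],[0.1,0,0,0,0,0,0],[0.1,0,0,0,0,0,0]]]' 35; python3 -m creep '[[[0.1,0,0,0,0,0,0],[0.1,0,0,0,0,0,0],[0.1,0,0,0,0,0,0],[0.1,0,0,0,0,0,0],[0.1,0,0,0,0,0,0]]]'; python3 -c "
from h import *
st()"; python3 -m creep '[[[0.1,0,0,-40,0,0,0],[0.1,0,0,-90,0,0,0],[0.1,0,0,-140,0,0,0],[0.1,0,0,-190,0,0,0],[0.1,0,0,-235,0,0,0]]]'; python3 -c "
from h import *
st()"
```

```text
time: 20.85
position: [0.502, -0.3659, 0.0027]
tool_rot: [-2.123, -2.314, -0.0]
ft_force: [-0.6, 0.7, 0.6]
grip_width: 0.602
time: 21.35
position: [0.5024, -0.3663, 0.0039]
tool_rot: [2.124, 2.314, -0.0]
ft_force: [-0.2, -0.3, 0.6]
grip_width: 0.41
time: 21.85
position: [0.5023, -0.3661, 0.0035]
tool_rot: [2.124, 2.315, -0.0]
ft_force: [0.6, 0.2, 0.8]
grip_width: 0.217
t 21.85 p [ 502.3 -366.1    3.5] yaw 4.93 tilt [ 0. -0.] F [0.6 0.2 0.8] w 18.9
time: 22.35
position: [0.5022, -0.366, 0.2411]
tool_rot: [2.123, 2.314, -0.0]
ft_force: [0.8, -0.9, -0.4]
grip_width: 0.216
t 22.35 p [ 502.2 -366.   241.1] yaw 4.94 tilt [ 0.001 -0.001] F [ 0.8 -0.9 -0.4] w 18.8
```

```bash
python3 -m creep '[[[0.1,46,7,0,0,0,0],[0.1,92,14,0,0,0,0],[0.1,138,21,0,0,0,0],[0.1,181,27,0,0,0,0]]]'; python3 -m creep '[[[0.1,46,7,0,0,0,0],[0.1,92,14,0,0,0,0],[0.1,138,21,0,0,0,0],[0.1,181,27,0,0,0,0]]]'; python3 -m creep '[[[0.1,46,7,0,0,0,0.05],[0.1,92,14,0,0,0,0.1],[0.1,138,21,0,0,0,0.15],[0.1,182,26,0,0,0,0.207],[0.1,182,26,0,0,0,0.207]]]'; python3 -m creep '[[[0.1,0,0,30,0,0,0],[0.1,0,0,60,0,0,0],[0.1,0,0,90,0,0,0],[0.1,0,0,120,0,0,0],[0.1,0,0,120,0,0,0]]]';  python3 -m creep '[[[0.1,0,0,0,0,0,0],[0.1,0,0,0,0,0,0],[0.1,0,0,0,0,0,0],[0.1,0,0,0,0,0,0]]]'; python3 -c "
from h import *
st();go(.535,.1828,.0395,-6.95);shot('wrist','w7')"
```

```text
time: 22.75
position: [0.5134, -0.181, 0.2384]
tool_rot: [2.123, 2.315, -0.0]
ft_force: [1.1, 0.0, -0.8]
grip_width: 0.217
time: 23.15
position: [0.5246, 0.0015, 0.2385]
tool_rot: [2.123, 2.315, -0.0]
ft_force: [0.7, -0.0, -0.7]
grip_width: 0.218
time: 23.65
position: [0.5327, 0.1917, 0.2388]
tool_rot: [-2.337, -2.093, -0.005]
ft_force: [-0.4, 0.8, 0.2]
grip_width: 0.221
time: 24.15
position: [0.5321, 0.1808, 0.1144]
tool_rot: [-2.349, -2.081, 0.012]
ft_force: [0.3, -0.4, 0.2]
grip_width: 0.22
time: 24.55
position: [0.536, 0.183, 0.1198]
tool_rot: [2.351, 2.082, 0.003]
ft_force: [-0.1, 0.1, -0.3]
grip_width: 0.22
t 24.55 p [536.  183.  119.8] yaw -6.94 tilt [0.002 0.   ] F [-0.1  0.1 -0.3] w 19.2
shift [-0.3 -1.2 80.3] turn [ 0.002 -0.     0.   ]
```

View pics/w7.png

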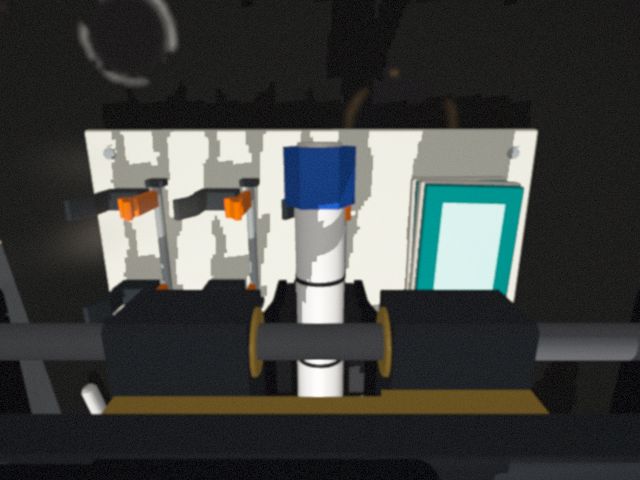

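The held tube lies level and square over clip 3, with the barrel/cap edge at (320,207). The tray pile at right looks flush.

```bash
python3 - <<'E'
from h import *
P=saved('w7'); t=np.radians(-6.94)
for z in(.128,.138):
  a=p2w(0,320,207,z,P)[:2]*1e3-[536,183]; print(z,a@[-np.sin(t),np.cos(t)],a@[np.cos(t),np.sin(t)])
E
python3 -m creep '[[[0.1,0,-1,15,0,0,0],[0.1,0,-1,30,0,0,0],[0.1,0,-1,45,0,0,0],[0.1,0,-1,50,0,0,0],[0.1,0,-1,50,0,0,0]]]'; python3 -m creep '[[[0.1,0,0,0,0,0,0],[0.1,0,0,0,0,0,0]]]'; python3 -c "
from h import *
st();go(.535,.1828,.0395,-6.95)"
```

```text
0.128 45.00325706656029 -1.1630421758453895
0.138 46.90601338283868 -1.1891993817188387
time: 25.1
position: [0.5331, 0.1827, 0.0668]
tool_rot: [-2.35, -2.082, 0.004]
ft_force: [0.3, -0.1, -0.0]
grip_width: 0.217
time: 25.3
position: [0.5347, 0.1832, 0.069]
tool_rot: [2.351, 2.083, 0.002]
ft_force: [0.1, -0.4, -0.9]
grip_width: 0.221
t 25.3 p [534.7 183.2  69. ] yaw -6.93 tilt [0.001 0.   ] F [ 0.1 -0.4 -0.9] w 19.3
shift [-0.4  0.3 29.5] turn [ 0.001 -0.     0.   ]
```

```bash
python3 -m creep '[[[0.1,0,0,3,0,0,0],[0.1,0,0,6,0,0,0],[0.1,0,0,9,0,0,0],[0.1,0,0,12,0,0,0],[0.1,0,0,14,0,0,0]]]'; python3 -m creep '[[[0.1,0,0,2,0,0,0],[0.1,0,0,4,0,0,0],[0.1,0,0,6,0,0,0],[0.1,0,0,8,0,0,0],[0.1,0,0,10,0,0,0]]]';python3 -m creep '[[[0.1,0,0,2,0,0,0],[0.1,0,0,4,0,0,0],[0.1,0,0,5,0,0,0],[0.1,0,0,6,0,0,0],[0.1,0,0,6,0,0,0]]]'; python3 -c "
from h import *
st();go(.535,.1828,.0395,-6.95)"
```

```text
time: 25.8
position: [0.5334, 0.183, 0.054]
tool_rot: [-2.351, -2.083, 0.002]
ft_force: [-2.7, 0.4, 1.7]
grip_width: 0.215
time: 26.3
position: [0.5351, 0.1829, 0.0446]
tool_rot: [2.351, 2.082, 0.002]
ft_force: [0.5, 0.4, 0.5]
grip_width: 0.217
time: 26.8
position: [0.5349, 0.1828, 0.0394]
tool_rot: [2.351, 2.082, 0.0]
ft_force: [-0.7, -0.9, 5.3]
grip_width: 0.216
t 26.8 p [534.9 182.8  39.4] yaw -6.94 tilt [ 0.001 -0.001] F [-0.7 -0.9  5.3] w 18.8
shift [ 0.1  0.1 -0.1] turn [0.001 0.001 0.   ]
```

```bash
python3 -m creep '[[[0.1,0,0,1,0,0,0],[0.1,0,0,2,0,0,0],[0.1,0,0,2,0,0,0],[0.1,0,0,2,0,0,0]]]'; python3 -m creep '[[[0.1,0,0,-2,0,0,0],[0.3,0,0,-2,0,0,0],[0.36,0,0,-2,0,0,0],[0.36,0,0,-2,0,0,0],[0.36,0,0,-2,0,0,0]]]'; python3 -c "
from h import *
st()";python3 -m creep '[[[0.36,0,0,-30,0,0,0],[0.36,0,0,-60,0,0,0],[0.36,0,0,-100,0,0,0],[0.36,0,0,-150,0,0,0],[0.36,0,0,-200,0,0,0]]]'; python3 -c "
from h import *
st();shot('wrist','w8',(90,60,550,340),1.7)"
```

```text
time: 27.2
position: [0.5349, 0.1828, 0.0392]
tool_rot: [2.35, 2.081, -0.001]
ft_force: [-4.3, -4.0, 18.5]
grip_width: 0.222
time: 27.7
position: [0.5338, 0.1829, 0.038]
tool_rot: [-2.351, -2.083, 0.001]
ft_force: [-0.8, 0.2, 0.1]
grip_width: 0.354
t 27.7 p [533.8 182.9  38. ] yaw -6.92 tilt [-0.001 -0.   ] F [-0.8  0.2  0.1] w 30.8
time: 28.2
position: [0.5335, 0.1828, 0.2398]
tool_rot: [-2.351, -2.083, 0.002]
ft_force: [1.0, 0.5, 0.4]
grip_width: 0.359
t 28.2 p [533.5 182.8 239.8] yaw -6.91 tilt [-0.001 -0.   ] F [1.  0.5 0.4] w 31.2
```

View pics/w8.png

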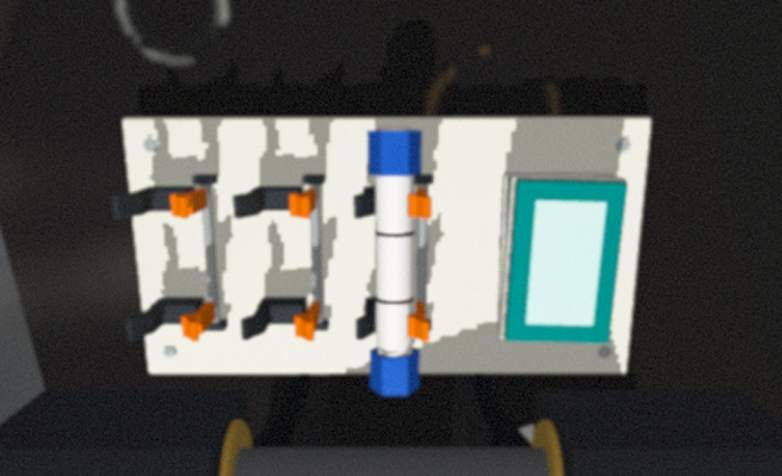

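Tube B is seated in clip 3 with the orange jaws over it (420,203) and (420,322), and the pile is square at (563,260). Next is tube A.

```bash
python3 -m creep '[[[0.6,-45,9,0,0,0,0],[0.6,-90,18,0,0,0,0],[0.6,-135,27,0,0,0,0],[0.6,-179,36,0,0,0,0]]]'; python3 -m creep '[[[0.6,-45,9,0,0,0,0],[0.6,-90,18,0,0,0,0],[0.6,-135,27,0,0,0,0],[0.6,-179,36,0,0,0,0]]]'; python3 -m creep '[[[0.6,-45,9,0,0,0,0],[0.6,-90,18,0,0,0,0],[0.6,-135,27,0,0,0,0],[0.6,-179,37,0,0,0,-0.026],[0.6,-179,37,60,0,0,-0.026]]]'; python3 -m creep '[[[0.6,0,0,40,0,0,0],[0.6,0,0,75,0,0,0],[0.6,0,0,75,0,0,0],[0.6,0,0,75,0,0,0],[0.6,0,0,75,0,0,0]]]';python3 -m creep '[[[0.6,0,0,0,0,0,0],[0.6,0,0,0,0,0,0],[0.6,0,0,0,0,0,0]]]'; python3 -c "
from h import *
st();go(.5773,-.3636,.0035,-5.4);shot('wrist','w9')"
```

```text
time: 28.65
position: [0.5481, -0.0009, 0.2382]
tool_rot: [2.351, 2.083, -0.0]
ft_force: [1.0, -0.1, -0.0]
grip_width: 0.581
time: 29.05
position: [0.5623, -0.1831, 0.2381]
tool_rot: [2.352, 2.083, -0.001]
ft_force: [1.0, -0.2, 0.0]
grip_width: 0.598
time: 29.55
position: [0.5798, -0.3748, 0.1937]
tool_rot: [2.324, 2.091, 0.001]
ft_force: [0.8, -0.5, 0.2]
grip_width: 0.603
time: 30.05
position: [0.5793, -0.3638, 0.1162]
tool_rot: [2.321, 2.111, 0.002]
ft_force: [0.3, -0.5, 0.5]
grip_width: 0.597
time: 30.35
position: [0.5781, -0.3636, 0.1147]
tool_rot: [2.323, 2.112, 0.0]
ft_force: [-0.6, -0.2, -0.7]
grip_width: 0.601
t 30.35 p [ 578.1 -363.6  114.7] yaw -5.44 tilt [ 0.001 -0.001] F [-0.6 -0.2 -0.7] w 52.3
shift [  0.   -1.  111.2] turn [ 0.001  0.001 -0.001]
```

View pics/w9.png

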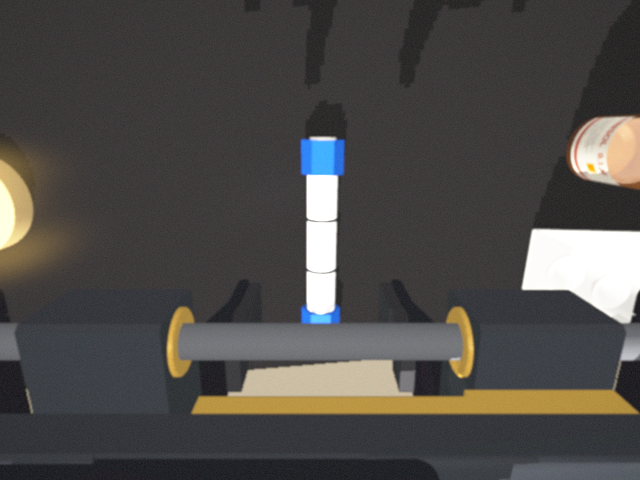

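Tube A is in place and lined up, with barrel ends at (322,175) and (321,308).

Run:
```python
from h import *
P=saved('w9'); a,b=[p2w(0,*q,.020,P)*1e3 for q in((322,175),(321,308))]; print((a+b)/2,np.hypot(*(a-b)[:2]))
m=(a+b)/2e3; go(m[0],m[1],.0035,-5.4)
```

```text
[ 578.09542097 -364.16428132   20.        ] 93.66981510816572
shift [-5.000e-01  1.000e-01  1.109e+02] turn [ 0.001  0.001 -0.001]
```

```bash
python3 -m creep '[[[0.6,-1,0,30,0,0,0],[0.6,-1,0,60,0,0,0],[0.6,-1,0,90,0,0,0],[0.6,-1,0,110,0,0,0],[0.6,-1,0,110,0,0,0]]]'; python3 -m creep '[[[0.6,0,0,0,0,0,0],[0.6,0,0,0,0,0,0],[0.1,0,0,0,0,0,0],[0.1,0,0,0,0,0,0],[0.1,0,0,0,0,0,0]]]' 35; python3 -m creep '[[[0.1,0,0,0,0,0,0],[0.1,0,0,0,0,0,0],[0.1,0,0,0,0,0,0],[0.1,0,0,0,0,0,0],[0.1,0,0,0,0,0,0]]]'; python3 -c "
from h import *
st()"; python3 -m creep '[[[0.1,0,0,-40,0,0,0],[0.1,0,0,-90,0,0,0],[0.1,0,0,-140,0,0,0],[0.1,0,0,-190,0,0,0],[0.1,0,0,-235,0,0,0]]]'; python3 -c "
from h import *
st();go(.4754,.1901,.24,-5.4)"
```

```text
time: 30.9
position: [0.5772, -0.3642, 0.0023]
tool_rot: [-2.324, -2.113, 0.001]
ft_force: [-0.6, 0.7, 0.5]
grip_width: 0.595
time: 31.4
position: [0.5775, -0.3644, 0.0037]
tool_rot: [2.324, 2.113, -0.0]
ft_force: [-0.3, -0.2, 0.0]
grip_width: 0.409
time: 31.9
position: [0.5776, -0.3644, 0.0036]
tool_rot: [2.324, 2.113, -0.0]
ft_force: [0.9, 0.2, 0.1]
grip_width: 0.216
t 31.9 p [ 577.6 -364.4    3.6] yaw -5.45 tilt [ 0. -0.] F [0.9 0.2 0.1] w 18.8
time: 32.4
position: [0.5776, -0.3641, 0.2412]
tool_rot: [2.323, 2.113, 0.0]
ft_force: [0.9, -0.4, -1.1]
grip_width: 0.219
t 32.4 p [ 577.6 -364.1  241.2] yaw -5.43 tilt [ 0.001 -0.001] F [ 0.9 -0.4 -1.1] w 19.0
shift [ 542.1 -154.2    0.7] turn [ 0.001  0.001 -0.001]
```

```bash
python3 -m creep '[[[0.1,45,-13,0,0,0,0],[0.1,90,-26,0,0,0,0],[0.1,135,-39,0,0,0,0],[0.1,181,-51,0,0,0,0]]]'; python3 -m creep '[[[0.1,45,-13,0,0,0,0],[0.1,90,-26,0,0,0,0],[0.1,135,-39,0,0,0,0],[0.1,181,-51,0,0,0,0]]]'; python3 -m creep '[[[0.1,45,-13,0,0,0,0],[0.1,90,-26,0,0,0,0],[0.1,135,-39,0,0,0,0],[0.1,180,-52,0,0,0,0.027],[0.1,180,-52,0,0,0,0.027]]]'; python3 -m creep '[[[0.1,0,0,30,0,0,0],[0.1,0,0,60,0,0,0],[0.1,0,0,90,0,0,0],[0.1,0,0,120,0,0,0],[0.1,0,0,120,0,0,0]]]';  python3 -m creep '[[[0.1,0,0,0,0,0,0],[0.1,0,0,0,0,0,0],[0.1,0,0,0,0,0,0],[0.1,0,0,0,0,0,0]]]'; python3 -c "
from h import *
st();go(.4754,.1901,.0395,-6.95);shot('wrist','w10')"
```

```text
time: 32.8
position: [0.5432, -0.1776, 0.2384]
tool_rot: [2.325, 2.113, -0.001]
ft_force: [0.5, 0.5, -0.5]
grip_width: 0.219
time: 33.2
position: [0.5095, 0.0074, 0.2385]
tool_rot: [2.324, 2.112, -0.001]
ft_force: [0.7, 0.5, -0.1]
grip_width: 0.217
time: 33.7
position: [0.4725, 0.1981, 0.2391]
tool_rot: [-2.339, -2.094, -0.004]
ft_force: [-0.7, 0.3, -0.5]
grip_width: 0.22
time: 34.2
position: [0.4726, 0.1881, 0.1148]
tool_rot: [-2.35, -2.08, 0.011]
ft_force: [-0.6, 0.2, -1.0]
grip_width: 0.219
time: 34.6
position: [0.4765, 0.19, 0.1196]
tool_rot: [2.352, 2.081, 0.002]
ft_force: [-0.8, -0.7, -0.6]
grip_width: 0.222
t 34.6 p [476.5 190.  119.6] yaw -7.0 tilt [ 0.002 -0.   ] F [-0.8 -0.7 -0.6] w 19.3
shift [-0.  -1.2 80.1] turn [ 0.002 -0.    -0.001]
```

View pics/w10.png

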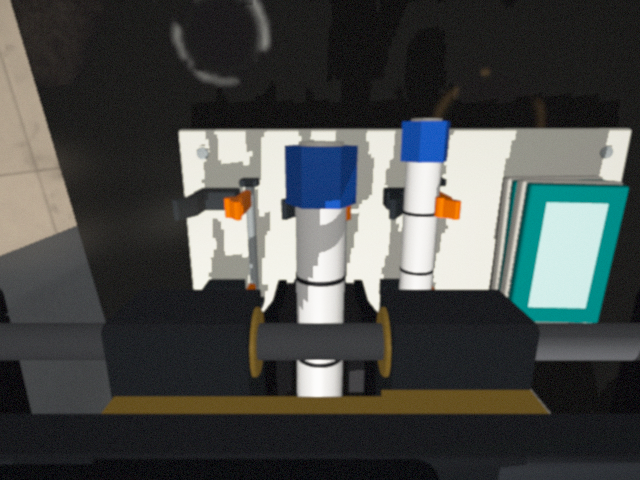

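Tube A hangs level over clip 2, exactly as tube B did over clip 3. Pushing it down the same way.

```bash
python3 -m creep '[[[0.1,0,-1,15,0,0,0],[0.1,0,-1,30,0,0,0],[0.1,0,-1,45,0,0,0],[0.1,0,-1,50,0,0,0],[0.1,0,-1,50,0,0,0]]]'; python3 -m creep '[[[0.1,0,0,0,0,0,0],[0.1,0,0,0,0,0,0],[0.1,0,0,2,0,0,0],[0.1,0,0,4,0,0,0],[0.1,0,0,6,0,0,0]]]'; python3 -c "
from h import *
st()"; python3 -m creep '[[[0.1,0,0,2,0,0,0],[0.1,0,0,4,0,0,0],[0.1,0,0,6,0,0,0],[0.1,0,0,8,0,0,0],[0.1,0,0,9,0,0,0]]]'; python3 -m creep '[[[0.1,0,0,2,0,0,0],[0.1,0,0,4,0,0,0],[0.1,0,0,6,0,0,0],[0.1,0,0,8,0,0,0],[0.1,0,0,9,0,0,0]]]';python3 -m creep '[[[0.1,0,0,2,0,0,0],[0.1,0,0,4,0,0,0],[0.1,0,0,5,0,0,0],[0.1,0,0,6,0,0,0],[0.1,0,0,6,0,0,0]]]'; python3 -c "
from h import *
st();go(.4754,.1901,.0395,-6.95)"
```

```text
time: 35.15
position: [0.4735, 0.1898, 0.0669]
tool_rot: [-2.351, -2.081, 0.004]
ft_force: [-1.4, 0.6, -0.2]
grip_width: 0.213
time: 35.65
position: [0.4748, 0.1899, 0.0625]
tool_rot: [2.353, 2.081, 0.0]
ft_force: [0.3, -0.7, -0.6]
grip_width: 0.218
t 35.65 p [474.8 189.9  62.5] yaw -7.0 tilt [ 0. -0.] F [ 0.3 -0.7 -0.6] w 19.0
time: 36.15
position: [0.474, 0.1901, 0.0531]
tool_rot: [-2.352, -2.082, 0.002]
ft_force: [-1.6, 0.1, -0.2]
grip_width: 0.218
time: 36.65
position: [0.4755, 0.1899, 0.0445]
tool_rot: [2.352, 2.081, 0.002]
ft_force: [0.8, 0.8, 0.7]
grip_width: 0.218
time: 37.15
position: [0.4754, 0.1897, 0.0393]
tool_rot: [2.352, 2.081, 0.0]
ft_force: [-1.0, -1.9, 7.4]
grip_width: 0.225
t 37.15 p [475.4 189.7  39.3] yaw -7.01 tilt [ 0.001 -0.001] F [-1.  -1.9  7.4] w 19.6
shift [ 0.3 -0.  -0.2] turn [ 0.001  0.001 -0.001]
```

```bash
python3 -m creep '[[[0.1,0,0,1,0,0,0],[0.1,0,0,2,0,0,0],[0.1,0,0,2,0,0,0],[0.1,0,0,2,0,0,0]]]'; python3 -m creep '[[[0.1,0,0,-2,0,0,0],[0.3,0,0,-2,0,0,0],[0.36,0,0,-2,0,0,0],[0.36,0,0,-2,0,0,0],[0.36,0,0,-2,0,0,0]]]'; python3 -m creep '[[[0.36,0,0,-30,0,0,0],[0.36,0,0,-60,0,0,0],[0.36,0,0,-100,0,0,0],[0.36,0,0,-150,0,0,0],[0.36,0,0,-200,0,0,0]]]'; python3 -c "
from h import *
st();shot('wrist','w11',(90,60,590,320),1.6)"; python3 -m creep '[[[0,40,10,0,0,0,0],[0,80,20,0,0,0,0],[0,120,30,0,0,0,0],[0,146,37,0,0,0,0],[0,146,37,0,0,0,0]]]' 20;  python3 -m creep '[[[0,0,0,0,0,0,0],[0,0,0,0,0,0,0],[0,0,0,0,0,0,0],[0,0,0,0,0,0,0]]]'; python3 -c "
from h import *
st();shot('wrist','w12')
a=cv2.imread('pics/w11_full.png')[60:330,60:610];b=cv2.imread('pics/w12_full.png')[0:300,100:640]
a=cv2.resize(a,(600,295));b=cv2.resize(b,(540,300));a=np.pad(a,((0,0),(0,200),(0,0)));b=np.pad(b,((0,0),(0,260),(0,0)));cv2.imwrite('pics/cmp.png',np.vstack([a,b]))"
```

```text
time: 37.55
position: [0.4755, 0.1898, 0.0391]
tool_rot: [2.351, 2.08, -0.001]
ft_force: [-5.6, -4.3, 22.5]
grip_width: 0.221
time: 38.05
position: [0.4741, 0.19, 0.038]
tool_rot: [-2.352, -2.082, 0.001]
ft_force: [0.6, 0.6, -0.2]
grip_width: 0.35
time: 38.55
position: [0.4738, 0.19, 0.2397]
tool_rot: [-2.352, -2.082, 0.002]
ft_force: [1.3, -0.6, 0.3]
grip_width: 0.358
t 38.55 p [473.8 190.  239.7] yaw -6.95 tilt [-0.001 -0.   ] F [ 1.3 -0.6  0.3] w 31.2
time: 39.1
position: [0.528, 0.3348, 0.2372]
tool_rot: [-2.344, -2.085, 0.0]
ft_force: [0.1, 0.3, -0.4]
grip_width: 0.029
time: 39.5
position: [0.5295, 0.3291, 0.2388]
tool_rot: [2.354, 2.079, 0.0]
ft_force: [-0.5, -0.0, 0.8]
grip_width: 0.006
t 39.5 p [529.5 329.1 238.8] yaw -7.09 tilt [ 0.001 -0.001] F [-0.5 -0.   0.8] w 0.5
```

View pics/cmp.png

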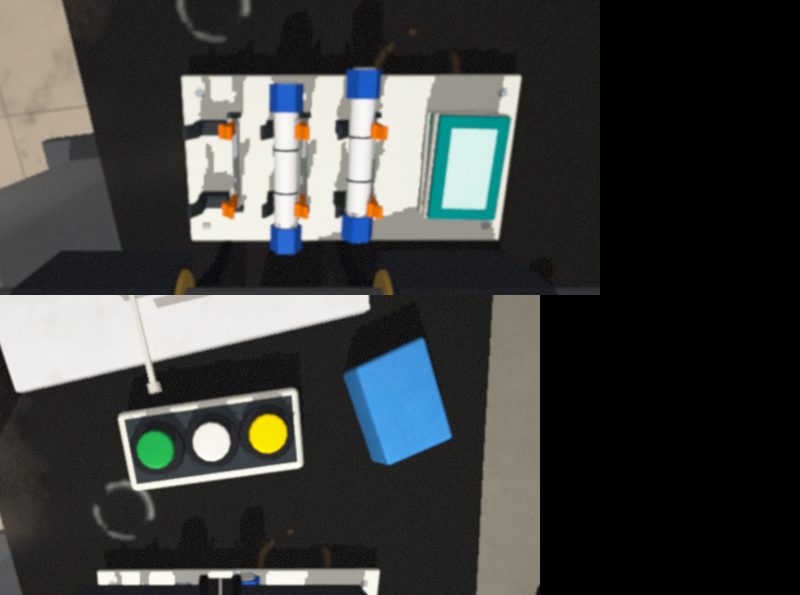

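The mixer half shows both tubes under the orange jaws. However, tube B in clip 3 (caps at rows 82 and 229, fork middle at row 168) has slid about 9 mm along its axis since I seated it, so it was probably the knock. I'll measure that by colour and slide it back. In the box half, green is at (155,450), white at (212,441) and yellow at (268,433).

Run:
```python
from h import *
def blobs(name,lo,hi,z,box,amin=60):
    P=saved(name); im=cv2.imread(f"pics/{name}_full.png"); h=cv2.cvtColor(im,cv2.COLOR_BGR2HSV)
    m=cv2.inRange(h,lo,hi); n,l,s,c=cv2.connectedComponentsWithStats(m)
    for i in range(1,n):
        if s[i,4]>amin and box[0]<c[i,0]<box[2] and box[1]<c[i,1]<box[3]: print("  ",c[i].round(1),s[i].tolist(),(p2w(0,*c[i],z,P)[:2]*1e3).round(1))
# mixer frame of clip centres in px
P=saved('w11'); t=np.radians(-6.95); 
for k,y in((2,-55),(3,5)):
    c=np.array([529.9+y*np.cos(t),183.3+y*np.sin(t)]); print("clip",k,c.round(1),w2p(0,[*c/1e3,.058],P).round(1))
print("caps w11"); blobs('w11',(105,120,50),(130,255,255),.058,(60,60,600,330))
print("caps w8"); blobs('w8',(105,120,50),(130,255,255),.058,(60,60,600,330))
for n,lo,hi in(("green",(60,100,60),(80,255,255)),("yellow",(22,120,120),(32,255,255)),("white",(0,0,170),(180,40,255))):
    print(n); blobs('w12',lo,hi,.048,(180,60,420,220),300)
```

```text
clip 2 [475.3 190. ] [323.1 216.6]
clip 3 [534.9 182.7] [390.7 216.6]
caps w11
   [392.6 136. ] [377, 122, 34, 28, 811] [541.5 251.6]
   [322.3 149.3] [308, 137, 30, 27, 752] [481.5 247.9]
   [386.4 270.2] [373, 255, 28, 29, 646] [527.3 132.7]
   [321.6 280.8] [306, 267, 32, 27, 676] [466.6 129.5]
caps w8
   [321.6 149.5] [307, 137, 30, 27, 772] [540.6 240.6]
   [321.7 280.8] [306, 266, 32, 29, 694] [526.5 122.3]
green
   [255.1 154.3] [236, 135, 40, 40, 1234] [479.  389.4]
yellow
   [367.6 138.5] [349, 119, 39, 40, 1220] [577.7 390.6]
white
   [312.1 160. ] [218, 94, 185, 102, 2101] [527.8 378.3]
   [310.9 146.6] [293, 128, 37, 38, 1099] [528.2 389.8]
```

Tube B did slide 10.7 mm along its axis. It is still under the jaws, and I'll draw it back.

```bash
python3 -c "
from h import *
go(.5356,.1887,.12,-6.95)"
```

```text
shift [-138.6   23.3  118.9] turn [ 0.001  0.001 -0.002]
```

```bash
python3 -m creep '[[[0.36,-46,8,0,0,0,0],[0.36,-92,16,0,0,0,0],[0.36,-139,23,0,0,0,0],[0.36,-139,23,50,0,0,0],[0.36,-139,23,100,0,0,0]]]'; python3 -m creep '[[[0.36,0,0,20,0,0,0],[0.36,0,0,20,0,0,0],[0.36,0,0,20,0,0,0],[0.36,0,0,20,0,0,0],[0.36,0,0,20,0,0,0]]]'; python3 -m creep '[[[0.36,0,0,0,0,0,0],[0.36,0,0,0,0,0,0],[0.36,0,0,0,0,0,0]]]';python3 -c "
from h import *
st();go(.5356,.1887,.0395,-6.95)"
```

```text
time: 40.05
position: [0.5377, 0.1857, 0.1389]
tool_rot: [2.357, 2.07, 0.005]
ft_force: [-0.0, 1.1, 0.4]
grip_width: 0.331
time: 40.55
position: [0.5362, 0.1903, 0.1203]
tool_rot: [2.351, 2.081, 0.004]
ft_force: [0.1, 0.4, -0.6]
grip_width: 0.36
time: 40.85
position: [0.5352, 0.1897, 0.1187]
tool_rot: [2.352, 2.082, 0.0]
ft_force: [0.1, 0.2, 0.3]
grip_width: 0.357
t 40.85 p [535.2 189.7 118.7] yaw -6.99 tilt [ 0. -0.] F [0.1 0.2 0.3] w 31.1
shift [-0.9  0.5 79.2] turn [ 0.     0.    -0.001]
```

```bash
python3 -m creep '[[[0.36,-1,0,20,0,0,0],[0.36,-1,0,40,0,0,0],[0.36,-1,0,60,0,0,0],[0.36,-1,0,72,0,0,0],[0.36,-1,0,78,0,0,0]]]'; python3 -m creep '[[[0.36,0,0,0,0,0,0],[0.1,0,0,0,0,0,0],[0.1,0,0,0,0,0,0],[0.1,0,0,0,0,0,0],[0.1,0,0,0,0,0,0]]]' 15; python3 -c "
from h import *
st()";  python3 -m creep '[[[0.1,-3,0,0,0,0,0],[0.1,-6,0,0,0,0,0],[0.1,-9,0,0,0,0,0],[0.1,-10,0,0,0,0,0],[0.1,-10,0,0,0,0,0]]]';python3 -c "
from h import *
st()"; python3 -m creep '[[[0.25,0,0,0,0,0,0],[0.36,0,0,0,0,0,0],[0.36,0,0,0,0,0,0],[0.36,0,0,0,0,0,0]]]';python3 -m creep '[[[0.36,0,0,-30,0,0,0],[0.36,0,0,-60,0,0,0],[0.36,0,0,-100,0,0,0],[0.36,0,0,-150,0,0,0],[0.36,0,0,-200,0,0,0]]]'; python3 -c "
from h import *
st();shot('wrist','w13')
P=saved('w13'); im=cv2.imread('pics/w13_full.png'); m=cv2.inRange(cv2.cvtColor(im,cv2.COLOR_BGR2HSV),(105,120,50),(130,255,255)); n,l,s,c=cv2.connectedComponentsWithStats(m)
for i in range(1,n):
    if s[i,4]>200: print(c[i].round(1),(p2w(0,*c[i],.058,P)[:2]*1e3).round(1))
"
```

```text
time: 41.35
position: [0.5343, 0.1884, 0.0394]
tool_rot: [-2.352, -2.081, 0.002]
ft_force: [-0.7, -0.7, 0.3]
grip_width: 0.357
time: 41.85
position: [0.5356, 0.1889, 0.0413]
tool_rot: [2.352, 2.081, 0.002]
ft_force: [-0.2, 0.4, 2.6]
grip_width: 0.223
t 41.85 p [535.6 188.9  41.3] yaw -6.99 tilt [0.002 0.   ] F [-0.2  0.4  2.6] w 19.4
time: 42.35
position: [0.5345, 0.1791, 0.0413]
tool_rot: [2.353, 2.081, 0.003]
ft_force: [1.4, 2.0, 5.6]
grip_width: 0.223
t 42.35 p [534.5 179.1  41.3] yaw -7.0 tilt [0.002 0.001] F [1.4 2.  5.6] w 19.4
time: 42.75
position: [0.533, 0.1779, 0.0398]
tool_rot: [-2.353, -2.081, 0.003]
ft_force: [0.5, 0.3, -0.5]
grip_width: 0.351
time: 43.25
position: [0.5329, 0.1783, 0.2417]
tool_rot: [-2.352, -2.082, 0.003]
ft_force: [1.6, -0.2, 0.4]
grip_width: 0.362
t 43.25 p [532.9 178.3 241.7] yaw -6.98 tilt [-0.002 -0.001] F [ 1.6 -0.2  0.4] w 31.5
[253.4 143.7] [482.9 247.7]
[321.9 142.9] [540.8 241.3]
[258.  274.9] [467.4 130. ]
[321.8 274.7] [526.4 123. ]
```

Both tubes are now centred in their clips, within about 1.5 mm. Now the buttons, starting with white at (529,390).

```bash
python3 -m creep '[[[0,45,-6,0,0,0,0],[0,90,-12,0,0,0,0],[0,135,-18,0,0,0,0],[0,180,-24,0,0,0,0],[0,210,-29,0,0,0,0]]]' 20; python3 -m creep '[[[0,0,0,40,0,0,0],[0,0,0,80,0,0,0],[0,0,0,120,0,0,0],[0,0,0,160,0,0,0],[0,0,0,165,0,0,0]]]'; python3 -m creep '[[[0,0,0,0,0,0,0],[0,0,0,0,0,0,0],[0,0,0,0,0,0,0],[0,0,0,0,0,0,0],[0,0,0,0,0,0,0]]]'; python3 -c "
from h import *
st();go(.529,.390,.050,-6.95)"
```

```text
time: 43.8
position: [0.529, 0.3939, 0.2394]
tool_rot: [-2.349, -2.084, 0.002]
ft_force: [-0.4, 0.4, -1.2]
grip_width: 0.032
time: 44.3
position: [0.5277, 0.3873, 0.0693]
tool_rot: [-2.352, -2.082, 0.016]
ft_force: [-0.4, -0.4, -0.5]
grip_width: 0.003
time: 44.8
position: [0.531, 0.3911, 0.0767]
tool_rot: [2.352, 2.081, 0.003]
ft_force: [-0.2, -0.4, 0.2]
grip_width: 0.005
t 44.8 p [531.  391.1  76.7] yaw -7.0 tilt [0.002 0.001] F [-0.2 -0.4  0.2] w 0.4
shift [-1.3 -1.9 26.7] turn [ 0.002 -0.001 -0.001]
```

```bash
python3 -m creep '[[[0,-1,-2,12,0,0,0],[0,-1,-2,22,0,0,0],[0,-1,-2,26,0,0,0],[0,-1,-2,30,0,0,0],[0,-1,-2,32,0,0,0]]]'; python3 -m creep '[[[0,0,0,1,0,0,0],[0,0,0,2,0,0,0],[0,0,0,3,0,0,0],[0,0,0,4,0,0,0],[0,0,0,4,0,0,0]]]'; python3 -m creep '[[[0,0,0,0,0,0,0],[0,0,0,0,0,0,0]]]'
```

```text
time: 45.3
position: [0.5287, 0.3905, 0.0533]
tool_rot: [2.349, 2.078, 0.0]
ft_force: [-16.0, -18.6, 65.8]
grip_width: 0.007
time: 45.8
position: [0.5288, 0.3906, 0.0531]
tool_rot: [2.348, 2.077, 0.001]
ft_force: [-20.1, -21.8, 75.6]
grip_width: 0.005
time: 46.0
position: [0.5288, 0.3906, 0.0531]
tool_rot: [2.348, 2.077, 0.001]
ft_force: [-21.2, -22.5, 76.7]
grip_width: 0.003
```

White bottomed out at TCP z = 53 mm, higher than I expected, so the button tops are near 59 mm. Backing off to release it; the next presses will be gentler.

```bash
python3 -m creep '[[[0,0,0,-10,0,0,0],[0,0,0,-20,0,0,0],[0,0,0,-30,0,0,0],[0,0,0,-38,0,0,0],[0,0,0,-38,0,0,0]]]'; python3 -m creep '[[[0,0,0,0,0,0,0],[0,0,0,0,0,0,0],[0,0,0,0,0,0,0]]]'; python3 -c "
from h import *
st();go(.5768,.3903,.055,-6.95)
P=saved('w12')
for p in((255.1,154.3),(367.6,138.5),(310.9,146.6)): print(p2w(0,*p,.059,P)*1e3)"
```

```text
time: 46.5
position: [0.5285, 0.39, 0.0776]
tool_rot: [-2.353, -2.082, -0.0]
ft_force: [0.6, 0.1, -0.5]
grip_width: 0.003
time: 46.8
position: [0.528, 0.3896, 0.0766]
tool_rot: [-2.352, -2.082, 0.002]
ft_force: [0.7, -0.7, 0.7]
grip_width: 0.004
t 46.8 p [528.  389.6  76.6] yaw -6.99 tilt [-0.001 -0.001] F [ 0.7 -0.7  0.7] w 0.4
shift [ 6.6 48.4 21.5] turn [-0.001  0.001 -0.001]
[480.76921182 389.81129512  59.        ]
[576.44579473 390.98738002  59.        ]
[528.45419044 390.28639596  59.        ]
```

```bash
python3 -m creep '[[[0,3,20,0,0,0,0],[0,7,48,0,0,0,0],[0,7,48,0,0,0,0],[0,7,48,0,0,0,0],[0,7,48,0,0,0,0]]]'; python3 -m creep '[[[0,0,0,8,0,0,0],[0,0,0,14,0,0,0],[0,0,0,20,0,0,0],[0,0,0,24,0,0,0],[0,0,0,24,0,0,0]]]'; python3 -m creep '[[[0,0,0,1,0,0,0],[0,0,0,2,0,0,0],[0,0,0,2,0,0,0],[0,0,0,2,0,0,0]]]'
```

```text
time: 47.3
position: [0.5755, 0.3915, 0.0771]
tool_rot: [-2.351, -2.083, 0.002]
ft_force: [-0.1, 0.8, -0.5]
grip_width: 0.008
time: 47.8
position: [0.5763, 0.3911, 0.0545]
tool_rot: [2.352, 2.082, -0.001]
ft_force: [-4.2, -2.0, 8.4]
grip_width: 0.005
time: 48.2
position: [0.5763, 0.3912, 0.0543]
tool_rot: [2.352, 2.082, -0.001]
ft_force: [-5.7, -3.8, 15.8]
grip_width: 0.004
```

```bash
python3 -m creep '[[[0,0,0,1,0,0,0],[0,0,0,2,0,0,0],[0,0,0,2,0,0,0]]]'; python3 -m creep '[[[0,0,0,-10,0,0,0],[0,0,0,-20,0,0,0],[0,0,0,-28,0,0,0],[0,0,0,-28,0,0,0],[0,0,0,-28,0,0,0]]]'; python3 -m creep '[[[0,0,0,0,0,0,0],[0,0,0,0,0,0,0],[0,0,0,0,0,0,0]]]'; python3 -c "
from h import *
st();go(.4806,.3898,.055,-6.95)"
```

```text
time: 48.5
position: [0.5763, 0.3912, 0.0542]
tool_rot: [2.351, 2.081, -0.001]
ft_force: [-7.9, -8.0, 23.3]
grip_width: 0.008
time: 49.0
position: [0.5769, 0.3908, 0.077]
tool_rot: [2.353, 2.082, -0.001]
ft_force: [-0.4, -0.2, 0.0]
grip_width: 0.005
time: 49.3
position: [0.5767, 0.3909, 0.0769]
tool_rot: [-2.353, -2.082, 0.001]
ft_force: [-0.3, -1.2, -0.7]
grip_width: 0.005
t 49.3 p [576.7 390.9  76.9] yaw -6.99 tilt [-0.001 -0.   ] F [-0.3 -1.2 -0.7] w 0.4
shift [-12.7 -95.2  22. ] turn [-0.001  0.    -0.001]
```

```bash
python3 -m creep '[[[0,-6,-45,0,0,0,0],[0,-13,-95,0,0,0,0],[0,-13,-95,0,0,0,0],[0,-13,-95,0,0,0,0],[0,-13,-95,0,0,0,0]]]'; python3 -m creep '[[[0,0,0,8,0,0,0],[0,0,0,14,0,0,0],[0,0,0,19,0,0,0],[0,0,0,19,0,0,0],[0,0,0,19,0,0,0]]]'; python3 -m creep '[[[0,0,0,3,0,0,0],[0,0,0,5,0,0,0],[0,0,0,7,0,0,0],[0,0,0,8,0,0,0],[0,0,0,8,0,0,0]]]'; python3 -m creep '[[[0,0,0,-10,0,0,0],[0,0,0,-20,0,0,0],[0,0,0,-40,0,0,0],[0,0,0,-80,0,0,0],[0,0,0,-130,0,0,0]]]'
```

```text
time: 49.8
position: [0.4826, 0.3893, 0.0777]
tool_rot: [2.354, 2.08, 0.002]
ft_force: [1.2, -1.0, 1.1]
grip_width: 0.004
time: 50.3
position: [0.4816, 0.3893, 0.0585]
tool_rot: [2.353, 2.081, -0.0]
ft_force: [0.9, -1.4, 2.4]
grip_width: 0.005
time: 50.8
position: [0.4816, 0.3898, 0.0541]
tool_rot: [2.351, 2.08, 0.001]
ft_force: [-4.2, -7.8, 23.4]
grip_width: 0.009
time: 51.3
position: [0.4794, 0.3888, 0.1795]
tool_rot: [-2.351, -2.082, 0.007]
ft_force: [1.1, 0.6, -0.1]
grip_width: 0.003
```

```bash
python3 -m creep '[[[0,0,0,-40,0,0,0],[0,0,0,-60,0,0,0],[0,0,0,-60,0,0,0],[0,0,0,-60,0,0,0]]]'; python3 -c "
from h import *
st();shot('top','t2');shot('side','s2')
a=cv2.imread('pics/t2_full.png')[185:325,155:515];b=cv2.imread('pics/s2_full.png')[170:410,150:480]
a=cv2.resize(a,(720,280),interpolation=2);b=cv2.resize(b,(440,320),interpolation=2);b=np.pad(b,((0,0),(0,280),(0,0)));cv2.imwrite('pics/fin.png',np.vstack([a,b]))"
```

```text
time: 51.7
position: [0.4805, 0.3897, 0.2397]
tool_rot: [-2.352, -2.082, 0.001]
ft_force: [0.6, 0.2, -1.2]
grip_width: 0.004
t 51.7 p [480.5 389.7 239.7] yaw -6.96 tilt [-0.001 -0.   ] F [ 0.6  0.2 -1.2] w 0.4
```

View pics/fin.png

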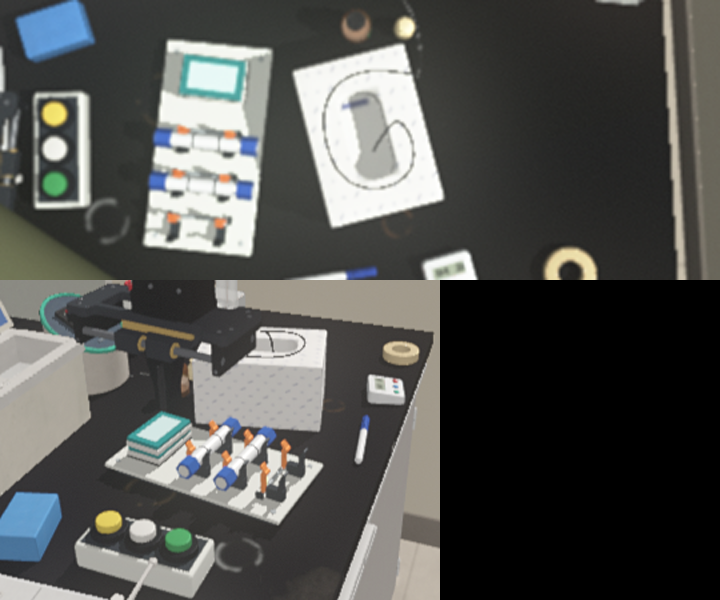

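The final views show both tubes seated under the orange jaws, the tray pile square at (213,77), all three buttons up, and the bottle and weight where they stood. No loose parts are left on the bench.

```bash
python3 -c "
from bench import ctrl
print(ctrl.close_job())"
```

```text
the job is handed in; nothing more can be done
None
```

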